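Fetch the mould from behind the bottles

TASK

The two bottles stand in the way of the rubber mould in the grey bay: first set each bottle in the middle of the coaster of its own colour, then take out the mould and lay it flat on the red patch of the aluminium clamp plate, lined up with the patch. Once the mould lies there, put each bottle back on the very spot in the bay where it stood at the start. Keep the bottles upright all along, and leave the wax tree, the tape roll and the cutters where they are.

Things in the scene. Friction and masses are not known exactly. Their poses are not given: they have to be found in the camera images.
- mould_bay: Fixed grey bay, 160 (x) x 116 mm (y); origin at the centre of its underside, x from its open front to the back wall. Floor 4 mm thick. Side cheeks (inner faces y = +-46, x -24 to 80 mm) and back wall (inner face x = 72) rise to 38 mm. The mould lies between the cheeks near x = 3, with 44 mm free behind. Black square outlines at x = -52, y = +-27 are the bottles' seats, 5 mm before the mould
- mould_center (a point): Centre of the loose brown rubber mould block, 50 mm (its x) by 77 mm (its y) by 22 mm high (11 mm above and below this point), about 0.11 kg, lying flat in the bay, its axes near the bay's; to be grasped across the 50 mm. On the plate either way round is right
- white_center (a point): Centre of the loose upright white bottle: square body 46 x 46 x 55 mm high, above it a round cap of 28 mm diameter, 16 mm high; 71 mm in all (this point is 35.5 mm above its underside), 0.09 kg. It stands on one of the bay's seats (either one), about 11 mm from the blue bottle, the 22 mm high mould close behind: best pinched by the cap
- blue_center (a point): Centre of the loose upright dark-blue bottle with black cap: body 32 (its x) x 40 (its y) x 42 mm high, above it a round cap of 26 mm diameter, 22 mm high; 64 mm in all (this point is 32 mm above its underside), 0.07 kg. It stands on the bay's other seat: best pinched by the cap
- white_coaster: Fixed round black coaster with a white disc on it, 80 mm diameter, 4 mm thick; origin at the centre of its underside
- blue_coaster: Fixed round black coaster with a blue disc on it, 80 mm diameter, 4 mm thick; origin at the centre of its underside
- clamp_plate: Fixed pale aluminium plate 100 mm (its x) by 130 mm (its y), 8 mm thick, with a flat red patch 56 mm (x) by 83 mm (y) in its middle and low bolt heads (3 mm) at the corners; origin at the centre of its underside; the mould belongs on the patch with its 50 mm side along x
- wax_tree: Bystander: green wax tree on a black round base of 126 mm diameter, 240 mm high; origin at the centre of its underside. Stays where it is
- tape: Bystander: white roll of tape lying flat, 58 mm diameter, 24 mm high; origin at the centre of its underside. Stays where it is
- cutters: Bystander: blue-handled cutters lying flat, 60 x 105 x 12 mm; origin at the centre of their underside. Stay where they are

How it is judged:
By the outcome, as a careful person would: the job done as asked, in the order asked, and still so for the second after the job is handed in, with the robot touching nothing.
It also fails if it takes over 112 s, if anything falls off the work surface, if the arm or the gripper's body presses on something with over 40 N, if the wrist force passes 120 N, or if a joint passes its speed limit or range.

ROBOT

A 7-joint arm with a two-finger parallel gripper is mounted at the origin on the work surface; the furniture and walls round the work are solid. World frame = base frame: x ahead of the robot, y to its left, z up, the work surface at z = 0. Lengths are in m, angles in rad, forces in N, time in s.
With the tool pointing down it reaches from about 0.425 to 0.925 m from the base axis. Payload 6.8 kg.
Tool frame: the origin (TCP) lies between the finger pads; the fingertips stand r.tip_extent ahead of it and the grasp point (between the pads) lies 5 mm behind it (r.tip_extent is the distance from the TCP to the fingertips, in m); y points along the fingers, x is the direction in which the jaws open and shut, and the axes are right-handed (so a half turn about y gives the same grasp; the last joint's range is limited). The gripper opens to 85 mm and grips with 20 to 120 N. Pads are 22 mm wide; open, the fingers measure 114 mm over their backs; the gripper's body (76 mm by 85 mm) begins 54 mm behind the grasp point. The pads swing forward as they close: fully open they stand 13 mm farther back than shut.
Start: joints at [1.222, 0.477, 0.022, 1.555, -0.011, 1.109, -0.083], TCP at [0.161, -0.656, 0.245] pointing down, gripper open.
Joint ranges: [-2.96, 2.96], [-0.34, 2.1], [-1.41, 1.46], [0.24, 2.44], [-1.37, 4.51], [0.17, 1.92], [-2.96, 2.96]. Speed limits (rad/s): [2.39, 2.39, 3.14, 3.14, 3.14, 3.14, 3.14].

INTERFACE

Orientations are given as a rotation vector (axis times angle).
In Python, from bench import r gives the robot as it stands.
- The arm moves only by the tool send_rows, never from a script. Its argument "plan" is a list of rows, each a list of 5 numbers: the shift along the tool's x, y, z in cm, then the turn about the tool's y in degrees, then the opening, from 0 (shut) to 1 (fully open). In form: [[dx, dy, dz, spin, grip], ...]. A call has 1 to 12 rows; each row shifts and turns the commanded pose from where the row before left it, along the tool's axes as they then stand; what a row does not reach is not made up. A row lasts 1/8 s, in which the tool goes at most 62.5 mm and 10.7 degrees, less where a joint would pass 70% of its speed; a pose out of reach is approached as far as the arm can. A call is refused whole if a number of a shift passes 6.25 or a number of a turn 10.7, either way. A call with a gripper value outside its range is refused whole. The fingers move at their own pace and stop on an object; "force" is the grip in N (left out, the last holds). Time passes only in rows, so rows that do not move let the fingers close. It gives the time, the measured TCP pose, the force and the opening at its end, in the units of the state.
- r.get_obs(): the state, without advancing time (a new reading comes with each control period).
- r.grab_frame(name): name is "scene" or "top"; returns a dict with "image" (400x640x3 uint8, red, green, blue), "camera_matrix" (3x3 intrinsics, pixels), "D" ([k1, k2, p1, p2, k3] as OpenCV has them; the pictures are not rectified), "cam_to_world" (4x4, takes a point from camera to world coordinates). Camera axes: x right, y down, z forward; pixel columns grow to the right and rows downward; lengths in m; the calibration is good to about 2 mm. A picture is of the moment at which its call begins. There is no depth.
- r.hand_in(): hands the job in, once; it reports no verdict.
Trained networks look in the newest picture that a camera, given by its name, has taken for a name from the list of things; names that differ only in an ending like _2 or _b are one class to them, and where a whole thing is asked for, a point or a joint stands for the part that bears it (a point fixed in the world has none). Each returns a list of dicts, best first, with "p" (0 to 1); they miss things now and then, are a little off and sometimes report something else, mostly with a low value. They report only what shows in the picture. A call takes as long as a camera call.
- r.recognise(camera, target): "rect" ([left, top, right, bottom] in pixels, round what is visible of it).
The state is a dict: "clock": time; "joints": joint angles; "qvel": joint speeds; "tau": joint torques, N m; "tcp_pos": TCP position; "orientation": TCP orientation; "contact_force": force on the tool from outside, world axes, zero at the start; "moment": the same for the moment, N m; "grip_width": finger opening in m.
Only numpy, scipy, OpenCV 4.12 (cv2) and the standard library are available. Lean on these libraries where they do the work, as an engineer would, in place of code of your own. Each camera call takes 0.05 s, during which the arm holds its last target.

## Working session

There is one attempt and no reset: what is moved stays moved. The work goes in short steps, Python scripts to look and compute and a tool call to move; the robot and the scene stay as the last step left them, time stands still between calls to the robot, and variables do not carry over. Pictures are saved under pics/ and viewed, and the job is handed in when it is done.

Besides the shell and the picture viewer there is one more tool, called after ">>>" as name(argument=value, ...) on one line, values as JSON. send_rows: Moves the arm, as the interface text tells. Its arguments: {"type":"object","properties":{"plan":{"type":"array","items":{"type":"array","items":{"type":"number"}}},"force":{"type":"number"}},"required":["plan"]}

```bash
mkdir -p pics; ls; python3 - <<'E'
from bench import r
import cv2,numpy as np
o=r.get_obs();print(o, r.tip_extent)
for c in("scene","top"):
    f=r.grab_frame(c);cv2.imwrite(f"pics/{c}0.png",f["image"][:,:,::-1])
    print(c,f["camera_matrix"],f["D"],f["cam_to_world"])
    for n in["mould_bay","mould_center","white_center","blue_center","white_coaster","blue_coaster","clamp_plate","wax_tree","tape","cutters"]:
        print(n,[(np.round(d["rect"],1).tolist(),round(d["p"],2)) for d in r.recognise(c,n)[:2]])
E
```

```text
pics
{'clock': 0.0, 'joints': array([ 1.22188611,  0.47778118,  0.02233256,  1.55645503, -0.01152002,
        1.10927023, -0.08311709]), 'qvel': array([ 0.00091055, -0.00048749,  0.00291192, -0.0001273 , -0.00049129,
       -0.00049304, -0.0004559 ]), 'tau': array([-6.51909286e-04, -5.96455657e+01,  1.60781264e+00, -2.81200057e+01,
        1.24617299e-02,  9.37139470e-03, -7.09474591e-06]), 'tcp_pos': array([ 0.16084457, -0.65497981,  0.24433671]), 'orientation': array([-1.31249044,  1.03106015, -1.02860479]), 'contact_force': array([ 0.32596569, -0.19777701, -0.70883644]), 'moment': array([ 0.00706942,  0.00669197, -0.0281741 ]), 'grip_width': 0.08528084189806588} 0.014
scene [[391.78126501   0.         314.05853952]
 [  0.         391.78126501 203.15898005]
 [  0.           0.           1.        ]] [0.02556355 0.         0.         0.         0.        ] [[-0.84190629 -0.26074518  0.47244656 -0.0267404 ]
 [-0.53960418  0.41425001 -0.73295583  0.90015995]
 [-0.00459629 -0.87201427 -0.48945888  0.65745575]
 [ 0.          0.          0.          1.        ]]
mould_bay [([286.3, 188.4
[... 890 characters left out ...]
  1.        ]]
mould_bay [([310.4, 179.1, 354.5, 235.9], 0.9), ([308.4, 212.0, 325.9, 227.8], 0.67)]
mould_center [([318.3, 199.4, 342.1, 215.2], 0.82), ([207.5, 168.9, 258.3, 212.6], 0.4)]
white_center [([309.8, 212.4, 324.1, 227.2], 0.74)]
blue_center [([328.5, 217.6, 341.5, 232.5], 0.6)]
white_coaster [([224.0, 231.6, 246.9, 259.2], 0.58)]
blue_coaster [([387.0, 217.2, 411.4, 240.4], 0.57), ([309.5, 178.1, 352.8, 235.5], 0.17)]
clamp_plate [([210.3, 169.1, 257.0, 210.0], 0.88), ([307.3, 180.0, 352.5, 232.9], 0.57)]
wax_tree [([150.0, 181.4, 199.1, 225.7], 0.96)]
tape [([351.2, 161.9, 367.5, 184.1], 0.63)]
cutters [([315.8, 200.9, 338.8, 216.0], 0.71), ([224.1, 234.6, 245.5, 260.0], 0.63)]
```

```bash
python3 - <<'E'
import cv2
from scipy.spatial.transform import Rotation as R
print(R.from_rotvec([-1.31249044,  1.03106015, -1.02860479]).as_matrix().round(4))
t=cv2.imread("pics/top0.png");s=cv2.imread("pics/scene0.png")
cv2.imwrite("pics/t1.png",cv2.resize(t[140:280,140:440],(800,373),interpolation=cv2.INTER_CUBIC))
cv2.imwrite("pics/t2.png",cv2.resize(t[170:250,295:435],(798,456),interpolation=cv2.INTER_CUBIC))
cv2.imwrite("pics/s1.png",cv2.resize(s[150:330,180:420],(800,600),interpolation=cv2.INTER_CUBIC))
cv2.imwrite("pics/s2.png",cv2.resize(s[160:240,275:400],(800,512),interpolation=cv2.INTER_CUBIC))
E
```

```text
[[ 2.385e-01 -5.000e-04  9.711e-01]
 [-9.711e-01  1.700e-03  2.385e-01]
 [-1.800e-03 -1.000e+00 -1.000e-04]]
```

View pics/top0.png

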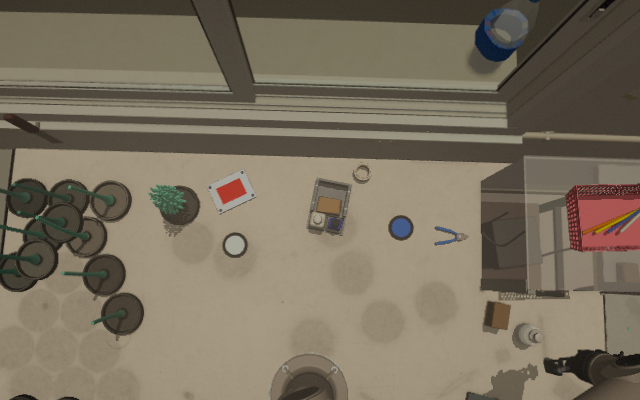

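View pics/t1.png

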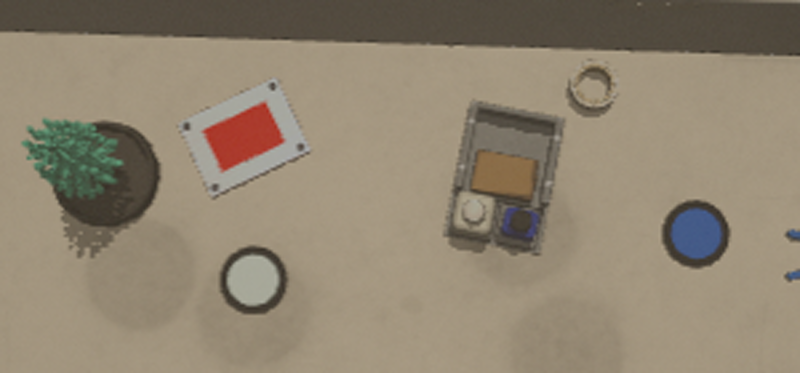

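View pics/t2.png

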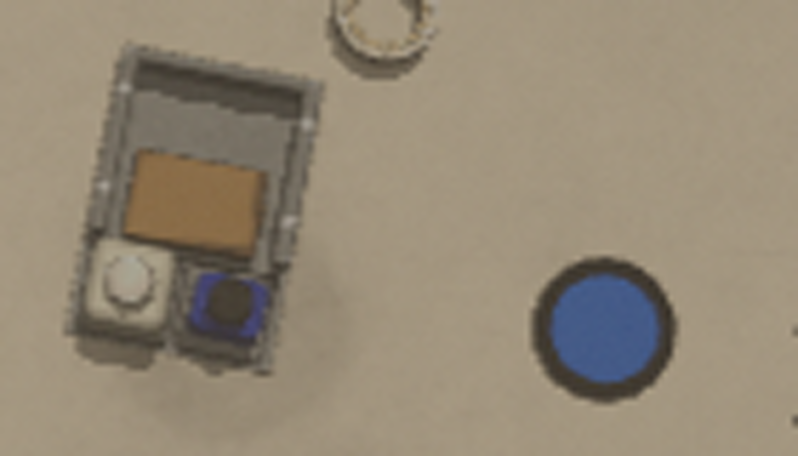

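View pics/scene0.png

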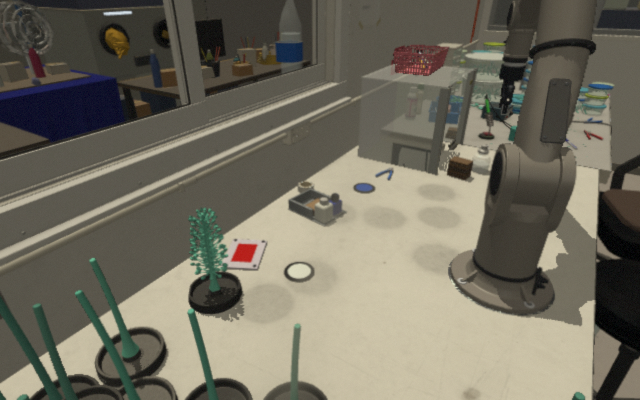

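View pics/s1.png

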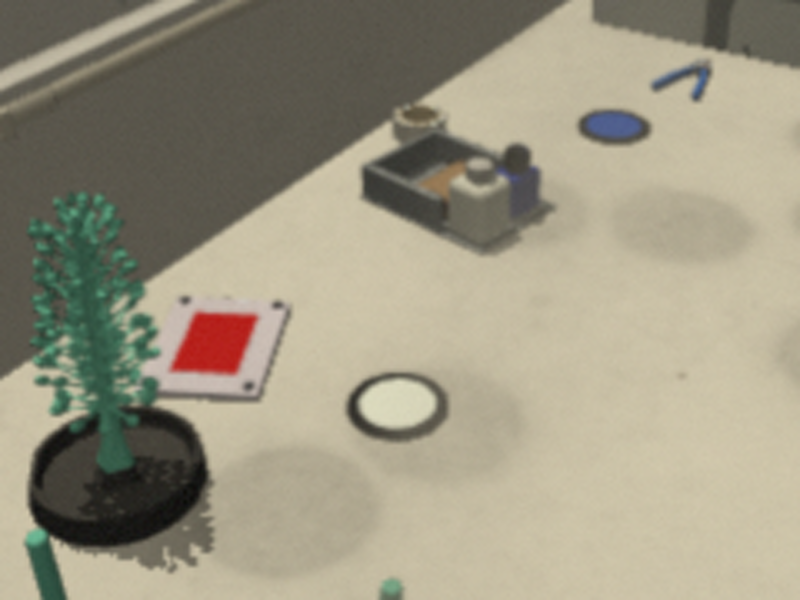

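View pics/s2.png

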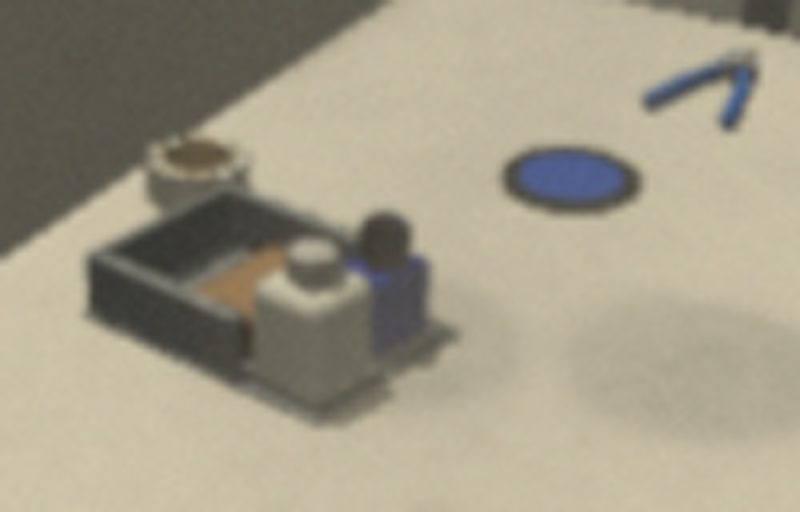

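```bash
cat > h.py <<'E'
from bench import r
import cv2,numpy as np
from scipy.spatial.transform import Rotation as R
def frame(c):
    f=r.grab_frame(c);f["K"]=np.array(f["camera_matrix"]);f["D"]=np.array(f["D"]);f["T"]=np.array(f["cam_to_world"]);return f
def unproj(f,px,z):
    p=cv2.undistortPoints(np.array(px,float).reshape(-1,1,2),f["K"],f["D"]).reshape(-1,2)
    d=np.c_[p,np.ones(len(p))]@f["T"][:3,:3].T;o=f["T"][:3,3]
    return (o+d*((z-o[2])/d[:,2])[:,None])
def proj(f,P):
    T=np.linalg.inv(f["T"]);rv=cv2.Rodrigues(T[:3,:3])[0]
    return cv2.projectPoints(np.array(P,float).reshape(-1,1,3),rv,T[:3,3],f["K"],f["D"])[0].reshape(-1,2)
def contour(f,fn,rect,k=6):
    x0,y0,x1,y1=[int(v) for v in rect]
    im=f["image"][y0:y1,x0:x1]
    b=cv2.resize(im,None,fx=k,fy=k,interpolation=cv2.INTER_CUBIC).astype(float)
    m=fn(b[...,0],b[...,1],b[...,2]).astype(np.uint8)
    cs=cv2.findContours(m,cv2.RETR_EXTERNAL,cv2.CHAIN_APPROX_NONE)[0]
    c=max(cs,key=cv2.contourArea)[:,0,:].astype(float)
    return (c+.5)/k-.5+[x0,y0]
def rectfit(f,c,z):
    w=unproj(f,c,z)[:,:2]
    (cx,cy),(a,b),t=cv2.minAreaRect((w*1e4).astype(np.float32))
    if a>b: a,b=b,a; t+=90   # t: direction of short side
    M=cv2.moments((w*1e4).astype(np.float32)); m=np.array([M['m10'],M['m01']])/M['m00']
    return np.round([cx/10,cy/10,a/10,b/10,(t+90)%180-90,m[0]/10,m[1]/10],2)
E
cat > m1.py <<'E'
from h import *
F={c:frame(c) for c in("top","scene")}
red=lambda r,g,b:(r-np.maximum(g,b)>75)
blue=lambda r,g,b:(b-r>35)
print("px red", F["top"]["image"][190,232],"brown",F["top"]["image"][206,330],"blue",F["top"]["image"][228,401],"white",F["top"]["image"][245,234])
for c,rc,bc,wc,mc in(("top",(205,165,262,215),(380,210,420,245),(218,228,252,262),(314,192,350,220)),("scene",(222,232,270,275),(350,180,380,196),(280,256,318,284),None)):
    f=F[c]
    print(c,"red",rectfit(f,contour(f,red,rc),.008))
    cb=contour(f,blue,bc);print("bluec",rectfit(f,cb,.004))
    cw=contour(f,lambda r,g,b:(r>150)&(g>150)&(b>(140 if c=="top" else 140)),wc);print("whitec",rectfit(f,cw,.004))
    if mc: print("mould",rectfit(f,contour(f,lambda r,g,b:r-b>52,mc),.026))
E
python3 m1.py
```

```text
px red [170  56  40] brown [139 109  74] blue [ 69  91 135] white [167 168 153]
top red [610.98 266.7   55.46  81.63  27.65 611.07 266.69]
bluec [ 511.62 -274.08   58.71   58.78    1.68  511.53 -274.03]
whitec [441.45 247.63  55.9   56.72 -42.76 441.01 247.46]
mould [572.13 -44.04  46.29  69.37  -8.99 572.54 -42.76]
scene red [614.6  264.23  55.69  82.83  27.6  614.51 264.21]
bluec [ 515.52 -277.78   52.63   56.38  -57.88  515.6  -277.27]
whitec [450.66 240.92 104.12 114.48  32.28 449.2  238.88]
```

```bash
cat > m2.py <<'E'
from h import *
F={c:frame(c) for c in("top","scene")}
f=F["top"];k=5.7
Z=lambda u,v:((u+.5)/k-.5+295,(v+.5)/k-.5+170)
cs=[Z(128,45),Z(322,85)];print("back corners",unproj(f,cs,.038)[:,:2]*1e3)
cs=[Z(68,333),Z(270,370)];print("front",unproj(f,cs,.004)[:,:2]*1e3)
print("white cap ~",unproj(f,[Z(129,280)],.075)*1e3,"blue cap~",unproj(f,[Z(230,302)],.068)*1e3)
dark=lambda r,g,b:(r+g+b<150)
wc=contour(f,lambda r,g,b:(r>133)&(b>105),(304,206,330,234));print("white body?",rectfit(f,wc,.059))
bc=contour(f,lambda r,g,b:(b-r>25)|((r+g+b<135)&(abs(b-r)<30)),(328,215,345,232));print("blue",rectfit(f,bc,.046))
s=F["scene"]
ring=lambda r,g,b:(r+g+b<330)
for nm,fr,rc in(("wring",s,(280,256,318,284)),("bring",s,(350,180,380,196)),("wring",f,(218,228,252,262)),("bring",f,(382,210,418,245))):
    c=contour(fr,(lambda r,g,b:r+g+b<300) if fr is f else (lambda r,g,b:r+g+b<420),rc); print(nm,rectfit(fr,c,.004))
b=cv2.resize(f["image"][206:236,304:346],None,fx=18,fy=18,interpolation=cv2.INTER_CUBIC)
cv2.imwrite("pics/bot.png",b[:,:,::-1])
print(f["image"][212:232:2,308:344:3].sum(2))
E
python3 m2.py
```

```text
back corners [[ 656.25450563   -5.01077164]
 [ 637.27423797 -111.9432599 ]]
front [[499.97271142  23.25798736]
 [482.82919291 -88.90046515]]
white cap ~ [[522.37914511  -9.01342336  75.        ]] blue cap~ [[513.05191116 -63.02545102  68.        ]]
white body? [523.81  -9.    41.8   42.13  81.18 525.34  -9.25]
blue [518.3  -49.37   9.72  29.49  66.03 518.89 -49.48]
wring [442.27 247.92  80.81  84.91  32.29 442.24 247.29]
bring [ 512.89 -273.95   81.05   87.19   32.14  513.2  -273.51]
wring [440.92 246.43  79.39  80.   -86.84 440.39 246.82]
bring [ 511.05 -273.59   79.41   80.45   59.97  510.88 -273.48]
[[427 221 424 315 190 193 237 276 284 313 299 331]
 [377 354 459 461 448 429 222 194 173 188 236 332]
 [372 372 384 475 410 454 243 212 176 215 225 334]
 [392 393 428 478 464 434 277 297 253 225 296 197]
 [362 418 404 467 439 423 281 239 205 183 181 262]
 [329 436 257 433 253 413 251 237 181 182 194 237]
 [310 384 425 311 425 388 240 245 176 178 172 272]
 [246 229 254 349 381 307 301 226 186 165 234 244]
 [244 188 197 220 233 258 230 176 169 185 242 263]
 [345 297 260 229 202 197 228 230 229 219 188 293]]
```

View pics/bot.png

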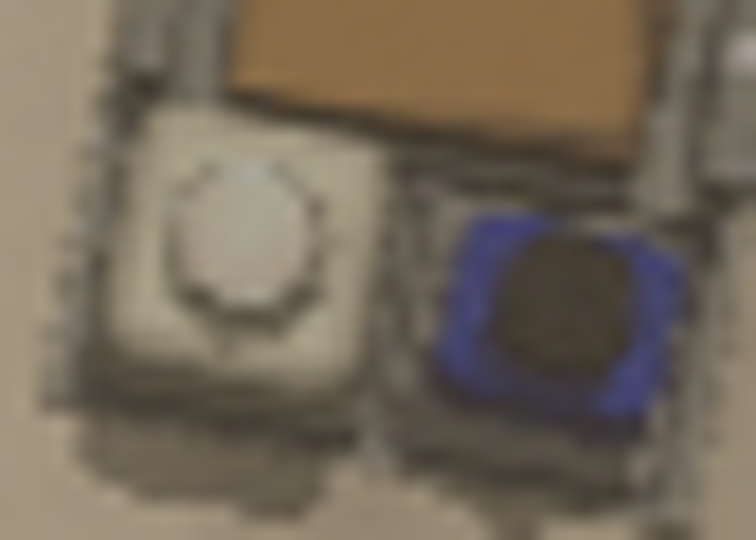

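```bash
cat > m3.py <<'E'
from h import *
F={c:frame(c) for c in("top","scene")}
def tri(a,b):
    L=[]
    for f,p in((F["top"],a),(F["scene"],b)):
        q=unproj(f,[p],0.)[0];o=f["T"][:3,3];d=q-o;d/=np.linalg.norm(d);L.append((o,d))
    A=sum(np.eye(3)-np.outer(d,d) for o,d in L);bb=sum((np.eye(3)-np.outer(d,d))@o for o,d in L)
    x=np.linalg.solve(A,bb);return x*1e3
g=lambda u,v,k,x,y:((u+.5)/k-.5+x,(v+.5)/k-.5+y)
for n,a,b,z in(("white",g(247,235,18,304,206),g(315,247,6.4,275,160),.075),("blue",g(565,303,18,304,206),g(385,224,6.4,275,160),.068)):
    print(n,tri(a,b).round(1),(unproj(F["top"],[a],z)*1e3).round(1),(unproj(F["scene"],[b],z)*1e3).round(1))
# plate top corners (bolts) top / scene in t1 (k=8/3 from 140,140), s1 (k=10/3 from 180,150)
for a,b in(((186,127),None),((272,87),(278,305)),((301,147),(249,386)),((214,188),None)):
    A=g(*a,8/3,140,140);print("bolt",(unproj(F["top"],[A],.011)*1e3).round(1), tri(A,g(*b,10/3,180,150)).round(1) if b else "")
E
python3 m3.py
python3 - <<'E'
# coaster and plate heights from two views
import sys;sys.path.insert(0,'.')
import os;os.chdir('.')
from m3 import *
def cen(f,fn,rc): return contour(f,fn,rc).mean(0)
top,s=F["top"],F["scene"]
def mc(c):
    M=cv2.moments(c.astype(np.float32));return (M['m10']/M['m00'],M['m01']/M['m00'])
for n,a,b in(("wc",(218,228,252,262),(280,256,318,284)),("bc",(382,210,418,245),(350,180,380,196))):
    print(n,tri(mc(contour(top,lambda r,g,b:r+g+b<300,a)),mc(contour(s,lambda r,g,b:r+g+b<420,b))).round(1))
red=lambda r,g,b:(r-np.maximum(g,b)>75)
print("red",tri(mc(contour(top,red,(205,165,262,215))),mc(contour(s,red,(222,232,270,275)))).round(1))
E
```

```text
white [522.8  -8.8  78.9] [[522.8  -9.1  75. ]] [[526.9 -14.8  75. ]]
blue [514.2 -62.5  69.6] [[513.7 -62.9  68. ]] [[516.5 -64.9  68. ]]
bolt [[619.4 335.1  11. ]] 
bolt [[671.  235.3  11. ]] [636.3 213.5  16.6]
bolt [[599.5 197.2  11. ]] [619.9 212.8 -76.4]
bolt [[547.3 297.6  11. ]] 
white [522.8  -8.8  78.9] [[522.8  -9.1  75. ]] [[526.9 -14.8  75. ]]
blue [514.2 -62.5  69.6] [[513.7 -62.9  68. ]] [[516.5 -64.9  68. ]]
bolt [[619.4 335.1  11. ]] 
bolt [[671.  235.3  11. ]] [636.3 213.5  16.6]
bolt [[599.5 197.2  11. ]] [619.9 212.8 -76.4]
bolt [[547.3 297.6  11. ]] 
wc [441.1 247.4   3.1]
bc [ 511.7 -273.1    3.9]
red [611.4 266.9   9.5]
```

```bash
python3 - <<'E'
from m3 import *
print(unproj(F["scene"],[(359,158),(437,173)],0).round(3))
print(unproj(F["top"],[(481,205),(481,293),(570,297)],0).round(3),unproj(F["top"],[(524,155),(524,165),(481,293),(540,293),(605,293)],.3).round(3))
print("tree base",unproj(F["top"],[(179,206)],0.02),"tape",unproj(F["top"],[(362,173)],0.02),)
x=r.get_obs();print(x["tcp_pos"],x["clock"])
t=F["top"]["image"][130:400,440:640];cv2.imwrite("pics/cab.png",cv2.resize(t,None,fx=2.2,fy=2.2)[:,:,::-1])
t=F["scene"]["image"][20:200,340:540];cv2.imwrite("pics/cab2.png",cv2.resize(t,None,fx=3,fy=3)[:,:,::-1])
E
```

```text
white [522.8  -8.8  78.9] [[522.8  -9.1  75. ]] [[526.9 -14.8  75. ]]
blue [514.2 -62.5  69.6] [[513.7 -62.9  68. ]] [[516.5 -64.9  68. ]]
bolt [[619.4 335.1  11. ]] 
bolt [[671.  235.3  11. ]] [636.3 213.5  16.6]
bolt [[599.5 197.2  11. ]] [619.9 212.8 -76.4]
bolt [[547.3 297.6  11. ]] 
[[ 0.658 -0.522  0.   ]
 [ 0.328 -0.548  0.   ]]
[[ 0.591 -0.533  0.   ]
 [ 0.313 -0.528  0.   ]
 [ 0.307 -0.811  0.   ]] [[ 0.681 -0.545  0.3  ]
 [ 0.654 -0.544  0.3  ]
 [ 0.321 -0.425  0.3  ]
 [ 0.325 -0.576  0.3  ]
 [ 0.329 -0.744  0.3  ]]
tree base [[0.55549496 0.42506718 0.02      ]] tape [[ 0.67881603 -0.14729277  0.02      ]]
[ 0.16099548 -0.65552127  0.24529307] 1.6
```

View pics/cab.png

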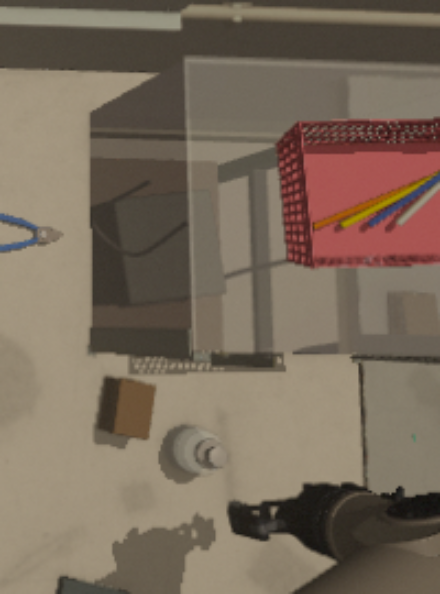

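View pics/cab2.png

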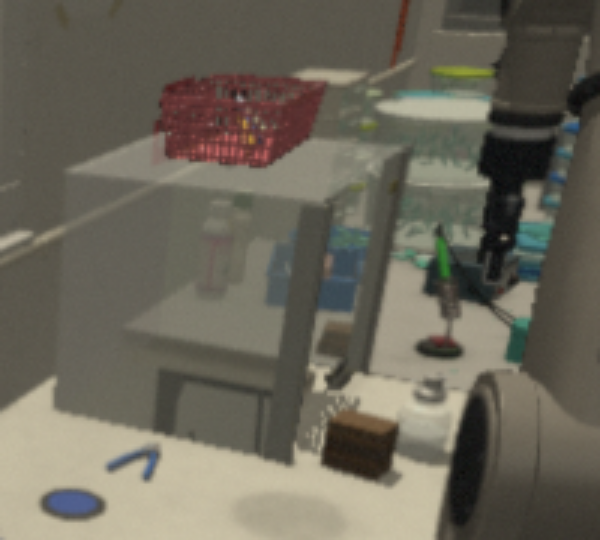

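```bash
cat > p.py <<'E'
import sys
from h import *
def yaw(Rm): return np.degrees(np.arctan2(Rm[1,0],Rm[0,0]))
def plan(p,Rm,tgt,ty,n,grip,dec=2):
    dy=(ty-yaw(Rm)+180)%360-180; s=-dy/n
    rows=[]
    for i in range(n):
        d=(np.array(tgt)-p)/(n-i)
        t=Rm.T@d*100; sp=round(-(((ty-yaw(Rm)+180)%360)-180)/(n-i),1)
        row=[round(v,dec) for v in t]+[sp,grip]; rows.append(row)
        p=p+Rm@np.array(row[:3])/100; Rm=Rm@R.from_euler('y',sp,degrees=True).as_matrix()
    return rows,p,Rm
def go(*wps):
    o=r.get_obs();p=o["tcp_pos"];Rm=R.from_rotvec(o["orientation"]).as_matrix()
    print("now",p.round(4),"yaw",yaw(Rm).round(2),"down",Rm[:,1].round(3),"w",o["grip_width"].round(4),"F",o["contact_force"].round(1),"t",o["clock"])
    for w in wps:
        rows,p,Rm=plan(p,Rm,*w);print(rows,p.round(4),yaw(Rm).round(1))
E
python3 -c "
from p import *
go(((.28,-.37,.26),-50,12,1),((.514,-.063,.20),-9.3,12,1))"
```

```text
Traceback (most recent call last):
  File "p.py", line 15, in go
    print("now",p.round(4),"yaw",yaw(Rm).round(2),"down",Rm[:,1].round(3),"w",o["grip_width"].round(4),"F",o["contact_force"].round(1),"t",o["clock"])
                                                                              ^^^^^^^^^^^^^^^^^^^^^
AttributeError: 'float' object has no attribute 'round'
```

```bash
sed -i 's/o\["grip_width"\].round(4)/round(o["grip_width"],4)/' p.py
python3 -c "
from p import *
go(((.28,-.37,.26),-50,12,1),((.514,-.063,.20),-9.3,12,1))"
```

```text
now [ 0.161  -0.6555  0.2453] yaw -76.2 down [ 0.  0. -1.] w 0.0859 F [ 0.2  0.4 -0.2] t 1.6
[[np.float64(-2.07), np.float64(-0.12), np.float64(1.53), np.float64(-2.2), 1], [np.float64(-2.01), np.float64(-0.12), np.float64(1.61), np.float64(-2.2), 1], [np.float64(-1.95), np.float64(-0.12), np.float64(1.69), np.float64(-2.2), 1], [np.float64(-1.89), np.float64(-0.12), np.float64(1.76), np.float64(-2.2), 1], [np.float64(-1.82), np.float64(-0.12), np.float64(1.83), np.float64(-2.2), 1], [np.float64(-1.74), np.float64(-0.12), np.float64(1.9), np.float64(-2.2), 1], [np.float64(-1.67), np.float64(-0.12), np.float64(1.96), np.float64(-2.2), 1], [np.float64(-1.59), np.float64(-0.13), np.float64(2.03), np.float64(-2.2), 1], [np.float64(-1.52), np.float64(-0.12), np.float64(2.08), np.float64(-2.2), 1], [np.float64(-1.43), np.float64(-0.13), np.float64(2.14), np.float64(-2.1), 1], [np.float64(-1.36), np.float64(-0.12), np.float64(2.19), np.float64(-2.2), 1], [np.float64(-1.27), np.float64(-0.13), np.float64(2.25), np.float64(-2.1), 1]] [ 0.28 -0.37  0.26] -50.0
[[np.float64(-0.71), np.float64(0
[... 210 characters left out ...]
-0.14), np.float64(0.5), np.float64(3.21), np.float64(-3.4), 1], [np.float64(0.05), np.float64(0.5), np.float64(3.22), np.float64(-3.4), 1], [np.float64(0.24), np.float64(0.5), np.float64(3.21), np.float64(-3.4), 1], [np.float64(0.43), np.float64(0.5), np.float64(3.19), np.float64(-3.4), 1], [np.float64(0.62), np.float64(0.5), np.float64(3.16), np.float64(-3.4), 1], [np.float64(0.81), np.float64(0.5), np.float64(3.11), np.float64(-3.4), 1], [np.float64(0.99), np.float64(0.5), np.float64(3.06), np.float64(-3.4), 1], [np.float64(1.17), np.float64(0.5), np.float64(2.99), np.float64(-3.4), 1], [np.float64(1.35), np.float64(0.5), np.float64(2.92), np.float64(-3.3), 1]] [ 0.514 -0.063  0.2  ] -9.3
```

>>> send_rows(plan=[[-2.1,-0.1,1.5,-2.2,1],[-2.0,-0.1,1.6,-2.2,1],[-1.9,-0.1,1.7,-2.2,1],[-1.9,-0.1,1.8,-2.2,1],[-1.8,-0.1,1.8,-2.2,1],[-1.7,-0.1,1.9,-2.2,1],[-1.7,-0.1,2.0,-2.2,1],[-1.6,-0.1,2.0,-2.2,1],[-1.5,-0.1,2.1,-2.2,1],[-1.4,-0.1,2.1,-2.1,1],[-1.4,-0.1,2.2,-2.2,1],[-1.3,-0.1,2.2,-2.1,1]])

```text
clock: 3.1
tcp_pos: [0.28, -0.369, 0.2574]
orientation: [-1.462, 0.679, -0.68]
contact_force: [-0.1, 1.0, -0.4]
grip_width: 0.0855
```

>>> send_rows(plan=[[-0.7,0.5,3.1,-3.4,1],[-0.5,0.5,3.2,-3.4,1],[-0.3,0.5,3.2,-3.4,1],[-0.1,0.5,3.2,-3.4,1],[0,0.5,3.2,-3.4,1],[0.2,0.5,3.2,-3.4,0.7],[0.4,0.5,3.2,-3.4,0.7],[0.6,0.5,3.2,-3.4,0.7],[0.8,0.5,3.1,-3.4,0.7],[1.0,0.5,3.0,-3.4,0.7],[1.2,0.5,3.0,-3.4,0.7],[1.3,0.5,2.9,-3.3,0.7]])

```text
clock: 4.6
tcp_pos: [0.5131, -0.0617, 0.1968]
orientation: [-1.567, 0.124, -0.124]
contact_force: [1.2, -0.4, 0.4]
grip_width: 0.0595
```

>>> send_rows(plan=[[0,0,0,0,0.7],[0,0,0,0,0.7]])

```text
clock: 4.85
tcp_pos: [0.5119, -0.0639, 0.1969]
orientation: [-1.567, 0.128, -0.126]
contact_force: [-0.3, 0.4, 0.2]
grip_width: 0.0598
```

```bash
sed -i 's/round(v,dec) for v/round(float(v),dec) for v/; s/sp=round(/sp=round(float(/; s#/(n-i),1)#/(n-i)),1)#' p.py
python3 -c "
from p import *
go(((.514,-.063,.0625),-9.3,5,.7))
f=frame('top');cv2.imwrite('pics/g1.png',cv2.resize(f['image'][170:260,280:400],None,fx=6,fy=6)[:,:,::-1])"
```

```text
now [ 0.5119 -0.0639  0.1969] yaw -9.26 down [-0.001 -0.    -1.   ] w 0.0598 F [-0.3  0.4  0.2] t 4.85
[[0.04, 2.69, 0.02, 0.0, 0.7], [0.04, 2.69, 0.03, 0.0, 0.7], [0.04, 2.69, 0.02, 0.0, 0.7], [0.04, 2.69, 0.03, 0.0, 0.7], [0.04, 2.68, 0.02, 0.0, 0.7]] [ 0.514  -0.063   0.0625] -9.3
```

View pics/g1.png

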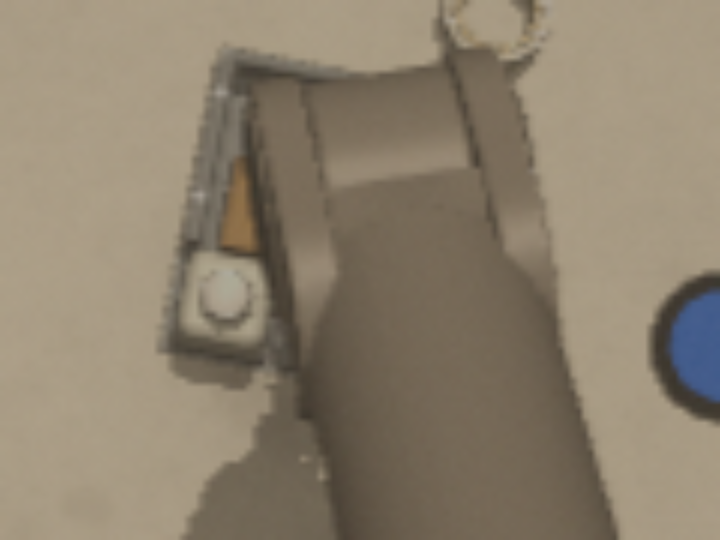

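>>> send_rows(plan=[[0.1,2.7,0.05,0,0.7],[0.05,2.7,0,0,0.7],[0,2.7,0,0,0.7],[0,2.7,0,0,0.7],[0,1.5,0,0,0.7],[0,0,0,0,0.7],[0,0,0,0,0.7]])

```text
clock: 5.78
tcp_pos: [0.5146, -0.0641, 0.0752]
orientation: [-1.567, 0.127, -0.129]
contact_force: [0.1, 0.3, 0.5]
grip_width: 0.06
```

```bash
python3 -c "
from p import *
go(((.514,-.063,.0625),-9.3,1,.7))
f=frame('scene');cv2.imwrite('pics/g2.png',cv2.resize(f['image'][130:240,265:385],None,fx=5,fy=5,interpolation=2)[:,:,::-1])"
```

```text
now [ 0.5146 -0.0641  0.0752] yaw -9.32 down [ 0.001 -0.    -1.   ] w 0.06 F [0.1 0.3 0.5] t 5.775
[[-0.08, 1.27, 0.1, -0.0, 0.7]] [ 0.514  -0.063   0.0625] -9.3
```

View pics/g2.png

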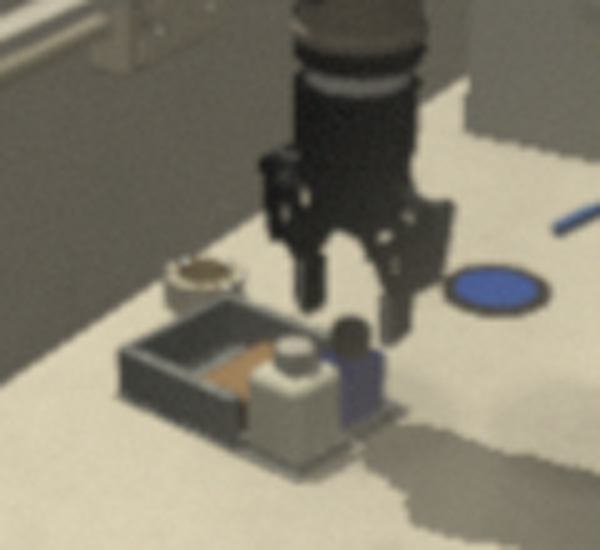

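>>> send_rows(plan=[[0,1.25,0.05,0,0.7],[0,0,0,0,0.7],[0,0,0,0,0.5],[0,0,0,0,0.4],[0,0,0,0,0.3],[0,0,0,0,0.1],[0,0,0,0,0.1],[0,0,0,0,0.1]], force=30)

```text
clock: 6.82
tcp_pos: [0.5143, -0.0635, 0.062]
orientation: [-1.567, 0.127, -0.128]
contact_force: [-0.1, -0.5, 3.1]
grip_width: 0.0251
```

```bash
python3 -c "
from p import *
go(((.514,-.063,.0625),-9.3,1,.1))
f=frame('scene');cv2.imwrite('pics/g3.png',cv2.resize(f['image'][130:240,265:385],None,fx=5,fy=5,interpolation=2)[:,:,::-1])"
```

```text
now [ 0.5143 -0.0635  0.062 ] yaw -9.31 down [ 0.001 -0.    -1.   ] w 0.0251 F [-0.1 -0.5  3.1] t 6.825
[[-0.04, -0.05, 0.05, -0.0, 0.1]] [ 0.514  -0.063   0.0625] -9.3
```

View pics/g3.png

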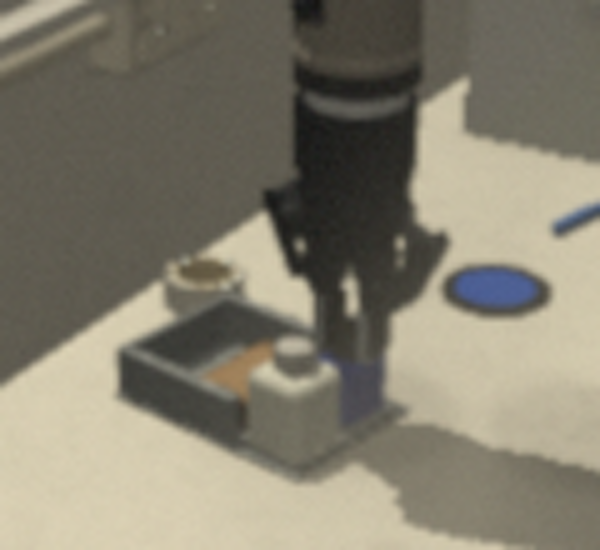

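>>> send_rows(plan=[[0,-1.0,0,0,0.1],[0,-2.0,0,0,0.1],[0,-2.0,0,0,0.1],[0,-2.0,0,0,0.1],[0,-1.0,0,0,0.1],[0,0,0,0,0.1]])

```text
clock: 7.62
tcp_pos: [0.5143, -0.0636, 0.1423]
orientation: [-1.567, 0.127, -0.129]
contact_force: [-0.5, -0.2, -0.7]
grip_width: 0.0248
```

```bash
python3 -c "
from p import *
go(((.5117,-.2735,.142),-9.3,8,.1),((.5117,-.2735,.0635),-9.3,5,.1))
f=frame('scene');cv2.imwrite('pics/g4.png',cv2.resize(f['image'][130:240,265:385],None,fx=5,fy=5,interpolation=2)[:,:,::-1])"
```

```text
now [ 0.5143 -0.0636  0.1423] yaw -9.32 down [ 0.001 -0.    -1.   ] w 0.0248 F [-0.5 -0.2 -0.7] t 7.625
[[0.39, 0.0, -2.59, -0.0, 0.1], [0.39, 0.01, -2.59, -0.0, 0.1], [0.39, 0.0, -2.6, -0.0, 0.1], [0.4, 0.01, -2.59, -0.0, 0.1], [0.39, 0.0, -2.6, -0.0, 0.1], [0.4, 0.01, -2.59, -0.0, 0.1], [0.39, 0.0, -2.6, -0.0, 0.1], [0.4, 0.01, -2.59, -0.0, 0.1]] [ 0.5117 -0.2735  0.142 ] -9.3
[[-0.0, 1.57, -0.0, -0.0, 0.1], [-0.0, 1.57, -0.0, -0.0, 0.1], [-0.0, 1.57, -0.0, -0.0, 0.1], [-0.01, 1.57, -0.0, -0.0, 0.1], [-0.0, 1.57, -0.0, -0.0, 0.1]] [ 0.5117 -0.2735  0.0635] -9.3
```

View pics/g4.png

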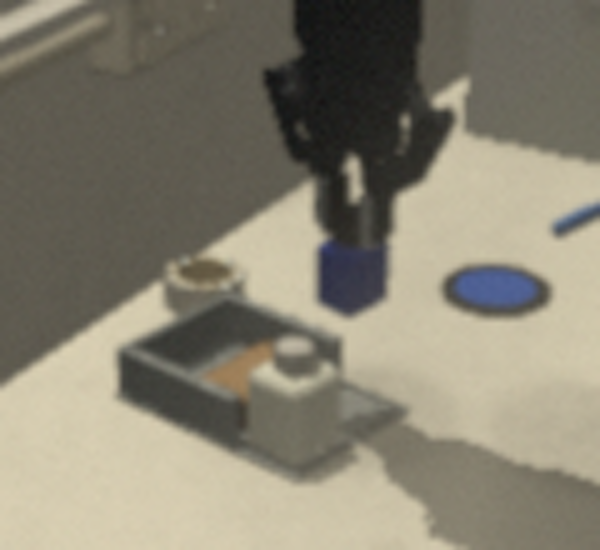

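>>> send_rows(plan=[[0.2,0,-1.3,0,0.1],[0.4,0,-2.6,0,0.1],[0.4,0,-2.6,0,0.1],[0.4,0,-2.6,0,0.1],[0.4,0,-2.6,0,0.1],[0.4,0,-2.6,0,0.1],[0.4,0,-2.6,0,0.1],[0.4,0,-2.6,0,0.1],[0.15,0,-1.25,0,0.1],[0,0,0,0,0.1],[0,0,0,0,0.1]])

```text
clock: 9.05
tcp_pos: [0.5117, -0.2721, 0.1416]
orientation: [-1.566, 0.127, -0.126]
contact_force: [-0.4, 0.9, -0.8]
grip_width: 0.0247
```

```bash
python3 -c "
from p import *
go(((.5117,-.2735,.0635),-9.3,5,.1))
f=frame('scene');cv2.imwrite('pics/g5.png',cv2.resize(f['image'][100:210,300:420],None,fx=5,fy=5,interpolation=2)[:,:,::-1])"
```

```text
now [ 0.5117 -0.2721  0.1416] yaw -9.22 down [-0.     0.001 -1.   ] w 0.0247 F [-0.4  0.9 -0.8] t 9.05
[[0.01, 1.56, -0.03, 0.0, 0.1], [0.01, 1.56, -0.03, 0.0, 0.1], [0.0, 1.56, -0.03, 0.0, 0.1], [0.01, 1.56, -0.03, 0.0, 0.1], [0.0, 1.57, -0.03, 0.1, 0.1]] [ 0.5117 -0.2735  0.0635] -9.3
```

View pics/g5.png

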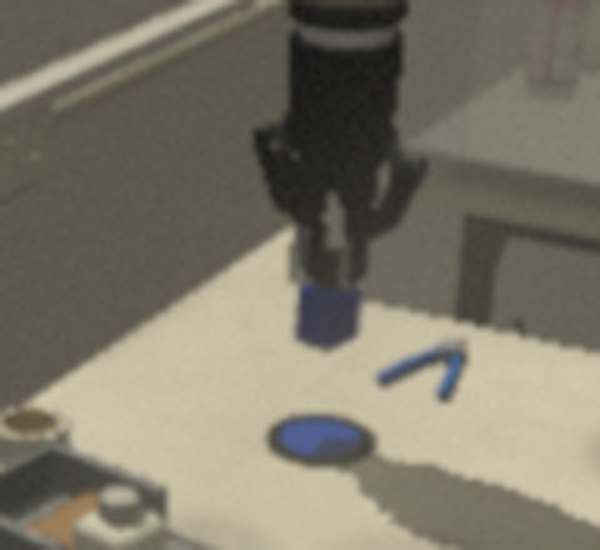

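>>> send_rows(plan=[[0,2.0,-0.1,0,0.1],[0,2.0,0,0,0.1],[0,2.0,0,0,0.1],[0,1.2,0,0,0.1],[0,0.5,0,0,0.1],[0,0,0,0,0.1],[0,0,0,0,0.1]])

```text
clock: 9.98
tcp_pos: [0.5119, -0.2746, 0.0655]
orientation: [-1.567, 0.127, -0.129]
contact_force: [0.4, 0.0, -0.5]
grip_width: 0.0244
```

```bash
python3 -c "
from p import *
go(((.5117,-.2735,.062),-9.3,1,.1))
f=frame('scene');cv2.imwrite('pics/g6.png',cv2.resize(f['image'][100:210,300:420],None,fx=5,fy=5,interpolation=2)[:,:,::-1])"
```

```text
now [ 0.5119 -0.2746  0.0655] yaw -9.31 down [ 0.001 -0.001 -1.   ] w 0.0244 F [ 0.4  0.  -0.5] t 9.975
[[-0.04, 0.35, 0.1, -0.0, 0.1]] [ 0.5117 -0.2735  0.062 ] -9.3
```

View pics/g6.png

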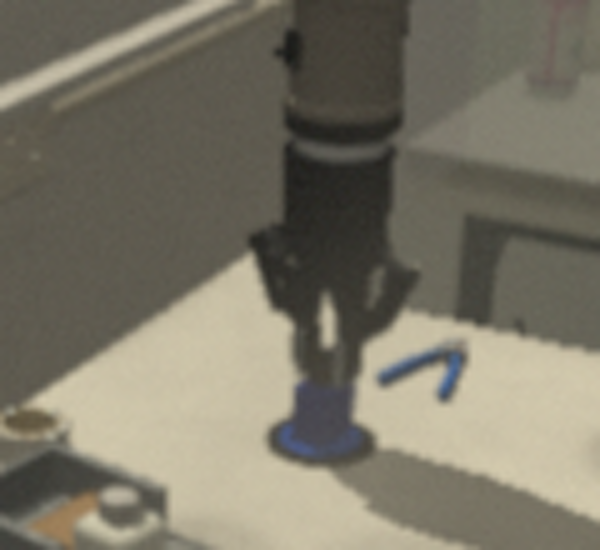

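>>> send_rows(plan=[[0,0.2,0.1,0,0.1],[0,0.1,0,0,0.1],[0,0,0,0,0.1],[0,0,0,0,0.3],[0,0,0,0,0.5],[0,0,0,0,0.5]])

```text
clock: 10.78
tcp_pos: [0.5115, -0.2734, 0.0617]
orientation: [-1.567, 0.128, -0.128]
contact_force: [0.3, 0.9, -0.4]
grip_width: 0.0426
```

>>> send_rows(plan=[[0,-1.5,0,0,0.6],[0,-3,0,0,0.7],[0,-3,0,0,0.7],[0,-3,0,0,0.7],[-0.3,-2,2,0,0.7],[-0.5,0,4,0,0.7],[-0.5,0,4,0,0.7],[-0.5,0,4,0,0.7],[0,0,4,0,0.7],[0,0,4,0,0.7],[0,0,3,0,0.7],[0,0,0,0,0.7]])

```text
clock: 12.28
tcp_pos: [0.5339, -0.0192, 0.1873]
orientation: [-1.566, 0.122, -0.123]
contact_force: [-1.2, -0.2, -0.6]
grip_width: 0.0597
```

```bash
python3 -c "
from p import *
go(((.5228,-.009,.180),-9.3,3,.7),((.5228,-.009,.075),-9.3,5,.7))
f=frame('top');cv2.imwrite('pics/g7.png',cv2.resize(f['image'][195:255,370:430],None,fx=9,fy=9,interpolation=2)[:,:,::-1])"
```

```text
now [ 0.5339 -0.0192  0.1873] yaw -8.94 down [ 0.     0.001 -1.   ] w 0.0597 F [-1.2 -0.2 -0.6] t 12.275
[[-0.42, 0.25, 0.28, 0.1, 0.7], [-0.42, 0.24, 0.28, 0.1, 0.7], [-0.41, 0.25, 0.27, 0.2, 0.7]] [ 0.5228 -0.009   0.18  ] -9.3
[[-0.0, 2.1, -0.0, -0.0, 0.7], [-0.0, 2.1, -0.0, -0.0, 0.7], [-0.0, 2.1, -0.0, -0.0, 0.7], [-0.0, 2.1, -0.01, -0.0, 0.7], [-0.0, 2.1, -0.0, -0.0, 0.7]] [ 0.5228 -0.009   0.075 ] -9.3
```

View pics/g7.png

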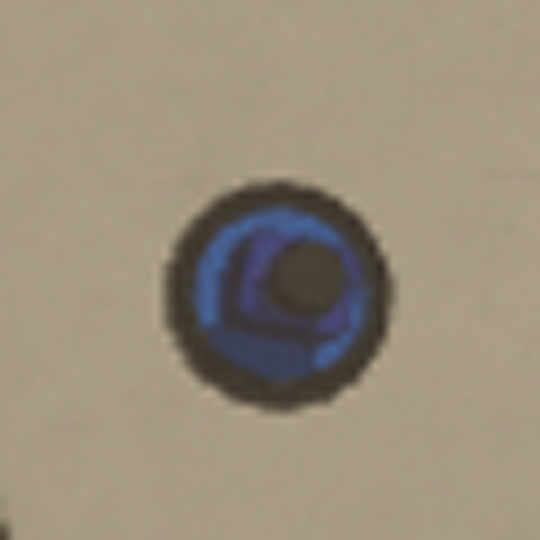

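```bash
python3 -c "
from p import *
f=frame('top')
g=lambda u,v:((u+.5)/9-.5+370,(v+.5)/9-.5+195)
print(unproj(f,[g(308,277)],.068)*1e3, unproj(f,[g(281,296)],.004)*1e3)"
```

```text
[[ 510.90336531 -271.98162945   68.        ]] [[ 510.67258788 -274.44398539    4.        ]]
```

>>> send_rows(plan=[[-0.4,0.25,0.3,0.1,0.7],[-0.4,0.25,0.3,0.1,0.7],[-0.4,0.25,0.2,0.1,0.7],[0,2.4,0,0,0.7],[0,2.4,0,0,0.7],[0,2.4,0,0,0.7],[0,1.8,0,0,0.7],[0,0,0,0,0.7],[0,0,0,0,0.7]])

```text
clock: 13.5
tcp_pos: [0.5242, -0.0138, 0.0899]
orientation: [-1.567, 0.131, -0.132]
contact_force: [0.4, -0.8, 0.3]
grip_width: 0.0595
```

```bash
python3 -c "
from p import *
go(((.5228,-.009,.075),-9.3,1,.7))
f=frame('scene');cv2.imwrite('pics/g8.png',cv2.resize(f['image'][130:240,265:385],None,fx=5,fy=5,interpolation=2)[:,:,::-1])"
```

```text
now [ 0.5242 -0.0138  0.0899] yaw -9.6 down [ 0.001  0.    -1.   ] w 0.0595 F [ 0.4 -0.8  0.3] t 13.5
[[-0.22, 1.49, 0.45, -0.3, 0.7]] [ 0.5228 -0.009   0.075 ] -9.3
```

View pics/g8.png

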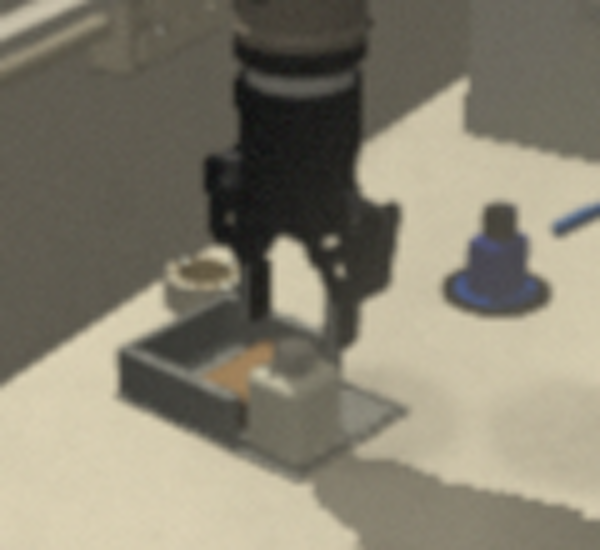

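>>> send_rows(plan=[[-0.15,0.5,0.4,-0.3,0.7],[0,1.0,0,0,0.7],[0,0,0,0,0.7],[0,0,0,0,0.7]])

```text
clock: 14.05
tcp_pos: [0.5228, -0.0097, 0.0741]
orientation: [-1.567, 0.128, -0.127]
contact_force: [-0.0, 0.4, 0.1]
grip_width: 0.06
```

```bash
python3 -c "
from p import *
go(((.523,-.010,.075),-9.3,1,.7))
f=frame('scene');cv2.imwrite('pics/g9.png',cv2.resize(f['image'][160:230,285:365],None,fx=8,fy=8,interpolation=2)[:,:,::-1])"
```

```text
now [ 0.5228 -0.0097  0.0741] yaw -9.3 down [-0. -0. -1.] w 0.06 F [-0.   0.4  0.1] t 14.05
[[0.02, -0.09, -0.03, -0.0, 0.7]] [ 0.523 -0.01   0.075] -9.3
```

View pics/g9.png

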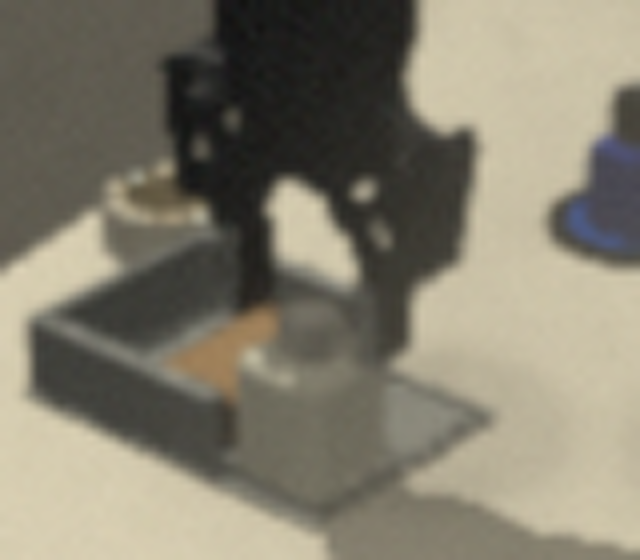

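Well centred between the fingers. z up 1 mm, close.

>>> send_rows(plan=[[0,-0.1,0,0,0.6],[0,0,0,0,0.5],[0,0,0,0,0.4],[0,0,0,0,0.3],[0,0,0,0,0.15],[0,0,0,0,0.15],[0,0,0,0,0.15]], force=35)

```text
clock: 14.98
tcp_pos: [0.5231, -0.0097, 0.0755]
orientation: [-1.567, 0.127, -0.128]
contact_force: [0.3, -0.8, 3.6]
grip_width: 0.0261
```

```bash
python3 -c "
from p import *
go(((.523,-.010,.155),-9.3,4,.15))"
```

```text
now [ 0.5231 -0.0097  0.0755] yaw -9.31 down [ 0. -0. -1.] w 0.0261 F [ 0.3 -0.8  3.6] t 14.975
[[-0.0, -1.99, -0.01, -0.0, 0.15], [-0.0, -1.99, -0.01, -0.0, 0.15], [-0.0, -1.99, -0.0, -0.0, 0.15], [-0.0, -1.98, -0.01, -0.0, 0.15]] [ 0.523 -0.01   0.155] -9.3
```

>>> send_rows(plan=[[0,-1.0,0,0,0.15],[0,-2.0,0,0,0.15],[0,-2.0,0,0,0.15],[0,-2.0,0,0,0.15],[0,-1.0,0,0,0.15],[0,0,0,0,0.15]])

```text
clock: 15.72
tcp_pos: [0.5231, -0.0097, 0.1558]
orientation: [-1.567, 0.127, -0.128]
contact_force: [0.8, -0.2, -1.1]
grip_width: 0.0264
```

```bash
python3 -c "
from p import *
go(((.4415,.247,.155),-9.3,10,.15))
f=frame('scene');cv2.imwrite('pics/g10.png',cv2.resize(f['image'][120:230,265:385],None,fx=5,fy=5,interpolation=2)[:,:,::-1])"
```

```text
now [ 0.5231 -0.0097  0.1558] yaw -9.31 down [ 0.001 -0.    -1.   ] w 0.0264 F [ 0.8 -0.2 -1.1] t 15.725
[[-1.22, 0.01, 2.4, -0.0, 0.15], [-1.22, 0.01, 2.4, -0.0, 0.15], [-1.22, 0.01, 2.4, -0.0, 0.15], [-1.22, 0.01, 2.4, -0.0, 0.15], [-1.22, 0.0, 2.4, -0.0, 0.15], [-1.22, 0.01, 2.4, -0.0, 0.15], [-1.22, 0.0, 2.4, -0.0, 0.15], [-1.22, 0.01, 2.4, -0.0, 0.15], [-1.22, 0.0, 2.41, -0.0, 0.15], [-1.22, 0.01, 2.4, -0.0, 0.15]] [0.4415 0.247  0.155 ] -9.3
```

View pics/g10.png

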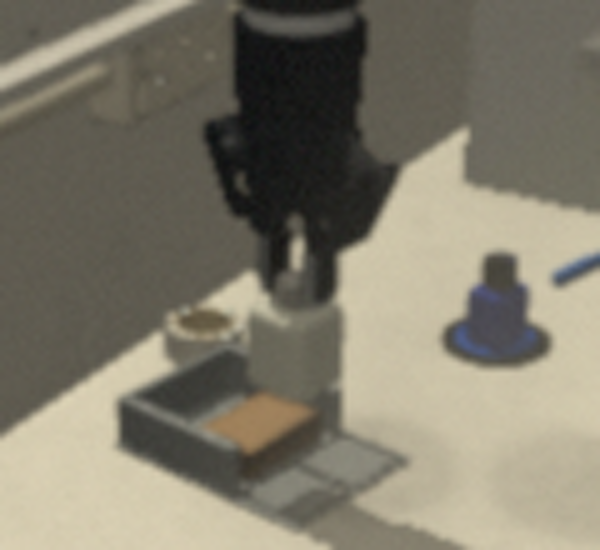

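>>> send_rows(plan=[[-0.6,0,1.2,0,0.15],[-1.2,0,2.4,0,0.15],[-1.2,0,2.4,0,0.15],[-1.2,0,2.4,0,0.15],[-1.2,0,2.4,0,0.15],[-1.2,0,2.4,0,0.15],[-1.2,0,2.4,0,0.15],[-1.2,0,2.4,0,0.15],[-1.2,0,2.4,0,0.15],[-1.2,0,2.4,0,0.15],[-0.8,0,1.2,0,0.15],[0,0,0,0,0.15]])

```text
clock: 17.27
tcp_pos: [0.4403, 0.2477, 0.155]
orientation: [-1.567, 0.126, -0.125]
contact_force: [-0.7, -1.7, -0.1]
grip_width: 0.0262
```

>>> send_rows(plan=[[0,1.0,0,0,0.15],[0,2.0,0,0,0.15],[0,1.5,0,0,0.15],[0,0,0,0,0.15],[0,0,0,0,0.15]])

```text
clock: 17.9
tcp_pos: [0.4416, 0.2469, 0.1105]
orientation: [-1.567, 0.128, -0.128]
contact_force: [-0.6, -0.1, -1.2]
grip_width: 0.0263
```

```bash
python3 -c "
from p import *
go(((.4415,.247,.0765),-9.3,1,.15))
f=frame('scene');cv2.imwrite('pics/g11.png',cv2.resize(f['image'][180:300,240:360],None,fx=5,fy=5,interpolation=2)[:,:,::-1])"
```

```text
now [0.4416 0.2469 0.1105] yaw -9.33 down [ 0.  0. -1.] w 0.0263 F [-0.6 -0.1 -1.2] t 17.9
[[-0.01, 3.4, 0.01, -0.0, 0.15]] [0.4415 0.247  0.0765] -9.3
```

View pics/g11.png

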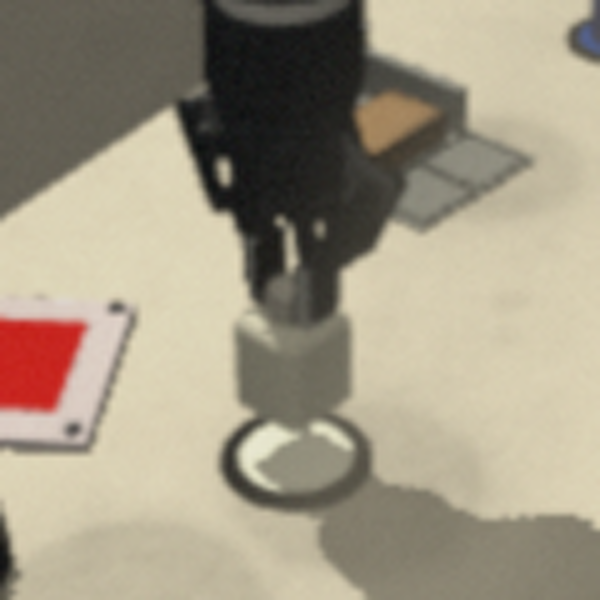

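>>> send_rows(plan=[[0,1.5,0,0,0.15],[0,1.3,0,0,0.15],[0,0.5,0,0,0.15],[0,0.2,0,0,0.15],[0,0,0,0,0.15],[0,0,0,0,0.15],[0,0,0,0,0.3],[0,0,0,0,0.5],[0,0,0,0,0.5]])

```text
clock: 19.08
tcp_pos: [0.4416, 0.247, 0.0753]
orientation: [-1.566, 0.127, -0.128]
contact_force: [-0.3, -0.2, 0.6]
grip_width: 0.0428
```

>>> send_rows(plan=[[0,-1.5,0,0,0.6],[0,-3,0,0,0.7],[0,-3,0,0,0.7],[0,-3,0,0,0.8],[0,0,-3,0,0.85],[0,0,-3,0,0.85],[0,0,-3,0,0.85],[0,0,-3,0,0.85],[0,0,0,0,0.85],[0,0,0,0,0.85]])

```text
clock: 20.32
tcp_pos: [0.4223, 0.1292, 0.1811]
orientation: [-1.566, 0.126, -0.128]
contact_force: [0.1, -0.4, -0.1]
grip_width: 0.0726
```

```bash
python3 -c "
from p import *
go(((.573,-.0445,.14),-9.3,8,.85))
f=frame('top');cv2.imwrite('pics/g12.png',cv2.resize(f['image'][165:265,210:360],None,fx=5,fy=5,interpolation=2)[:,:,::-1])
print('mould',rectfit(f,contour(f,lambda r,g,b:r-b>52,(314,192,350,220)),.026))
print('wring',rectfit(f,contour(f,lambda r,g,b:r+g+b<300,(218,228,252,262)),.004))
s=frame('scene');cv2.imwrite('pics/g13.png',cv2.resize(s['image'][180:300,240:360],None,fx=5,fy=5,interpolation=2)[:,:,::-1])"
```

```text
now [0.4223 0.1292 0.1811] yaw -9.29 down [ 0.001  0.001 -1.   ] w 0.0726 F [ 0.1 -0.4 -0.1] t 20.325
[[2.21, 0.51, -1.84, 0.0, 0.85], [2.21, 0.52, -1.84, 0.0, 0.85], [2.21, 0.51, -1.84, 0.0, 0.85], [2.21, 0.52, -1.84, 0.0, 0.85], [2.21, 0.51, -1.84, 0.0, 0.85], [2.21, 0.52, -1.84, 0.0, 0.85], [2.2, 0.51, -1.84, 0.0, 0.85], [2.21, 0.52, -1.83, 0.0, 0.85]] [ 0.573  -0.0445  0.14  ] -9.3
mould [573.21 -43.44  46.52  69.63  -5.81 572.51 -42.87]
wring [441.3  240.2   91.96 106.66 -87.31 436.19 238.93]
```

View pics/g12.png

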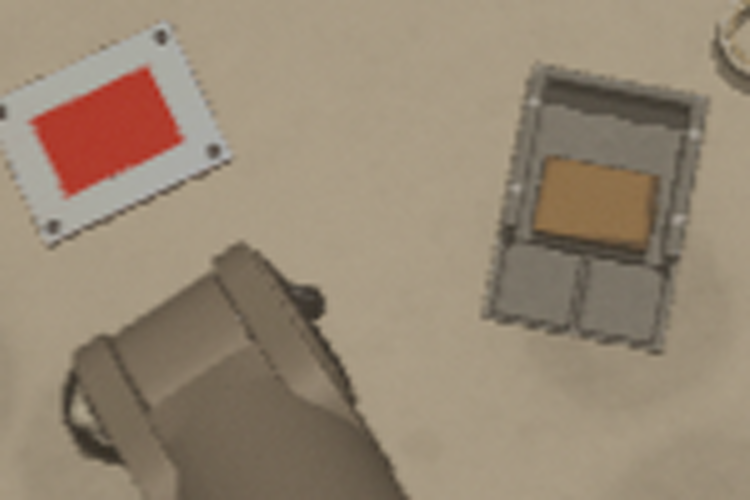

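View pics/g13.png

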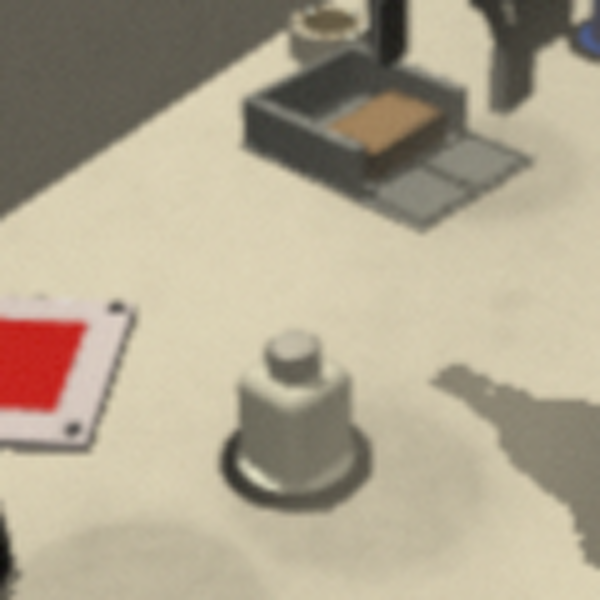

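```bash
python3 -c "
from p import *
F=[frame('top') for _ in range(6)]
f=F[0];f['image']=np.mean([x['image'].astype(float) for x in F],0).clip(0,255).astype(np.uint8)
for t in(30,36,42,48,54):
  c=contour(f,lambda r,g,b:r-b>t,(314,192,350,220));print('mould',t,rectfit(f,c,.026),c.min(0),c.max(0))
im=f['image'].astype(int);d=im[...,0]-im[...,2]
print(d[205,312:352]);print(im.sum(2)[205,312:352]);print(d[190:225,330])
b=cv2.resize(f['image'][190:226,312:352],None,fx=16,fy=16,interpolation=2);cv2.imwrite('pics/m.png',b[:,:,::-1])"
```

```text
mould 30 [572.19 -44.87  50.23  76.12  -7.7  572.06 -44.25] [316.08333333 195.58333333] [341.41666667 214.41666667]
mould 36 [572.52 -44.2   49.05  73.71  -7.16 572.21 -43.87] [316.25 195.75] [341.08333333 214.08333333]
mould 42 [572.75 -44.01  47.88  72.11  -6.69 572.32 -43.45] [316.41666667 196.08333333] [340.75 213.75]
mould 48 [573.01 -43.55  46.92  70.37  -6.01 572.44 -43.04] [316.58333333 196.25      ] [340.08333333 212.91666667]
mould 54 [573.28 -43.32  46.09  68.85  -5.62 572.53 -42.8 ] [316.75 196.75] [339.75       212.58333333]
[20 20 18 19 19 35 61 66 68 67 67 69 69 67 67 68 67 68 67 67 67 67 68 69
 69 67 65 52 41 25 20 20 18 20 20 20 33 35 36 36]
[339 333 275 324 303 264 307 328 325 326 326 324 326 327 324 322 326 327
 326 327 327 326 328 323 324 326 323 278 248 267 327 339 263 317 341 296
 407 444 442 443]
[21 21 20 22 20 20 20 20 52 67 67 66 68 67 68 67 66 68 68 67 67 66 55 30
 21 17 16 19 19 20 20 21 21 20 20]
```

View pics/m.png

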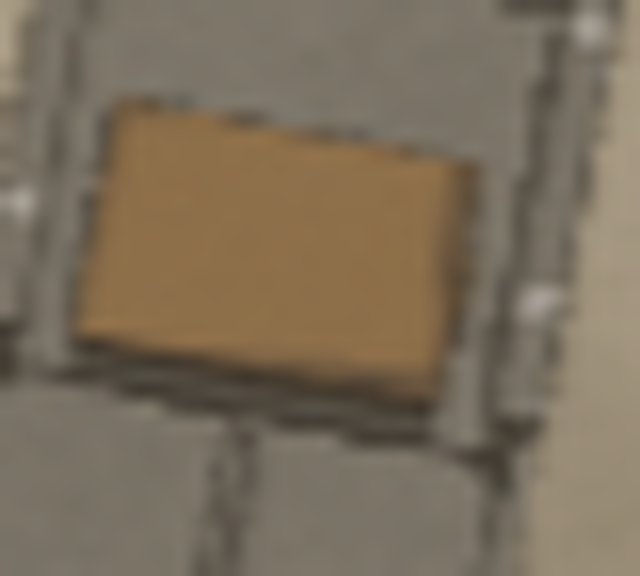

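```bash
python3 -c "
from p import *
go(((.5723,-.0448,.10),-8.8,9,.8),((.5723,-.0448,.017),-8.8,4,.8))"
```

```text
now [0.4219 0.1288 0.1803] yaw -9.27 down [-0.  0. -1.] w 0.0724 F [ 0.5 -0.1  0.3] t 20.725
[[1.96, 0.89, -1.64, -0.1, 0.8], [1.96, 0.89, -1.64, -0.0, 0.8], [1.96, 0.89, -1.64, -0.1, 0.8], [1.95, 0.89, -1.64, -0.0, 0.8], [1.96, 0.89, -1.64, -0.1, 0.8], [1.95, 0.89, -1.64, -0.0, 0.8], [1.95, 0.89, -1.65, -0.1, 0.8], [1.95, 0.89, -1.65, -0.0, 0.8], [1.95, 0.9, -1.64, -0.1, 0.8]] [ 0.5723 -0.0448  0.1   ] -8.8
[[-0.0, 2.07, -0.0, 0.0, 0.8], [-0.0, 2.08, -0.0, 0.0, 0.8], [-0.0, 2.07, -0.0, 0.0, 0.8], [-0.0, 2.08, -0.0, 0.0, 0.8]] [ 0.5723 -0.0448  0.017 ] -8.8
```

>>> send_rows(plan=[[1,0.9,-0.8,0,0.8],[1.95,0.9,-1.65,-0.1,0.8],[1.95,0.9,-1.65,-0.1,0.8],[1.95,0.9,-1.65,-0.1,0.8],[1.95,0.9,-1.65,-0.1,0.8],[1.95,0.9,-1.65,-0.1,0.8],[1.95,0.9,-1.65,0,0.8],[1.95,0.9,-1.65,0,0.8],[1.95,0.9,-1.65,0,0.8],[0.95,0,-0.8,0,0.8],[0,0,0,0,0.8],[0,0,0,0,0.8]])

```text
clock: 22.22
tcp_pos: [0.5718, -0.0441, 0.0996]
orientation: [-1.567, 0.12, -0.12]
contact_force: [-0.6, 0.6, -0.2]
grip_width: 0.0682
```

```bash
python3 -c "
from p import *
go(((.5723,-.0448,.045),-8.8,2,.8),((.5723,-.0448,.017),-8.8,2,.8))"
```

```text
now [ 0.5718 -0.0441  0.0996] yaw -8.73 down [ 0.  0. -1.] w 0.0682 F [-0.6  0.6 -0.2] t 22.225
[[0.03, 2.73, -0.03, 0.0, 0.8], [0.03, 2.73, -0.03, 0.1, 0.8]] [ 0.5723 -0.0448  0.045 ] -8.8
[[-0.0, 1.4, -0.0, -0.0, 0.8], [-0.0, 1.4, -0.0, -0.0, 0.8]] [ 0.5723 -0.0448  0.017 ] -8.8
```

>>> send_rows(plan=[[0.05,2.0,-0.05,0,0.8],[0,2.0,0,0,0.8],[0,2.0,0,0,0.8],[0,0,0,0,0.8]])

```text
clock: 22.72
tcp_pos: [0.5707, -0.0456, 0.0369]
orientation: [-1.568, 0.124, -0.117]
contact_force: [-0.1, -0.4, 1.1]
grip_width: 0.0685
```

```bash
python3 -c "
from p import *
go(((.5723,-.0448,.017),-8.8,2,.8))
f=frame('scene');cv2.imwrite('pics/g14.png',cv2.resize(f['image'][150:230,275:365],None,fx=7,fy=7,interpolation=2)[:,:,::-1])"
```

```text
now [ 0.5707 -0.0456  0.0369] yaw -8.77 down [-0.004  0.    -1.   ] w 0.0685 F [-0.1 -0.4  1.1] t 22.725
[[0.08, 0.99, 0.05, 0.0, 0.8], [0.08, 1.0, 0.05, 0.0, 0.8]] [ 0.5723 -0.0448  0.017 ] -8.8
```

View pics/g14.png

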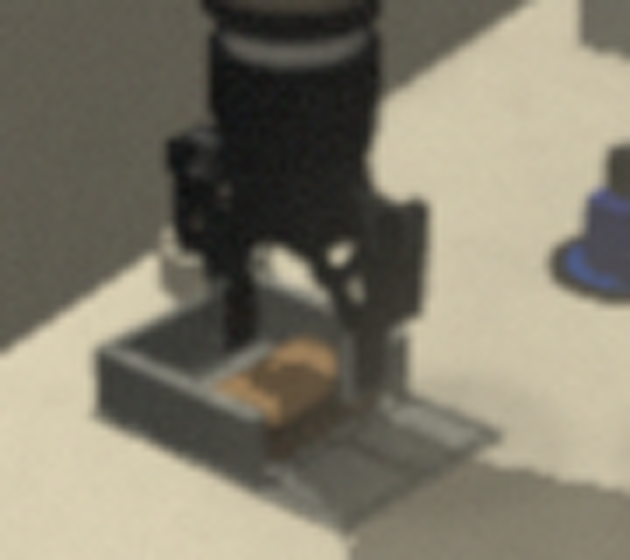

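>>> send_rows(plan=[[0.0,1.0,0,0,0.8],[0,1.0,0,0,0.8],[0,0,0,0,0.8],[0,0,0,0,0.8]])

```text
clock: 23.28
tcp_pos: [0.5726, -0.0458, 0.0194]
orientation: [-1.567, 0.121, -0.121]
contact_force: [-1.3, -0.0, 0.3]
grip_width: 0.0685
```

```bash
python3 -c "
from p import *
go(((.5723,-.0448,.017),-8.8,1,.8))"
```

```text
now [ 0.5726 -0.0458  0.0194] yaw -8.8 down [ 0. -0. -1.] w 0.0685 F [-1.3 -0.   0.3] t 23.275
[[-0.05, 0.24, 0.09, -0.0, 0.8]] [ 0.5723 -0.0448  0.017 ] -8.8
```

>>> send_rows(plan=[[0,0.1,0.05,0,0.7],[0,0,0,0,0.65],[0,0,0,0,0.6],[0,0,0,0,0.55],[0,0,0,0,0.45],[0,0,0,0,0.4],[0,0,0,0,0.4],[0,0,0,0,0.4]], force=45)

```text
clock: 24.28
tcp_pos: [0.573, -0.0452, 0.0188]
orientation: [-1.567, 0.12, -0.121]
contact_force: [0.5, 0.9, 5.4]
grip_width: 0.0496
```

```bash
python3 -c "
from p import *
go(((.5723,-.0448,.017),-8.8,1,.8))"
```

```text
now [ 0.573  -0.0452  0.0188] yaw -8.81 down [ 0.001 -0.    -1.   ] w 0.0496 F [0.5 0.9 5.4] t 24.275
[[-0.08, 0.18, 0.03, -0.0, 0.8]] [ 0.5723 -0.0448  0.017 ] -8.8
```

>>> send_rows(plan=[[0,-1.0,0,0,0.4],[0,-2.0,0,0,0.4],[0,-2.0,0,0,0.4],[0,-3.0,0,0,0.4],[0,-2.0,0,0,0.4],[0,0,0,0,0.4],[0,0,0,0,0.4]])

```text
clock: 25.15
tcp_pos: [0.572, -0.0455, 0.1177]
orientation: [-1.568, 0.122, -0.12]
contact_force: [-0.0, 0.2, -1.8]
grip_width: 0.0497
```

```bash
python3 -c "
from p import *
go(((.60,.10,.155),9,8,.4),((.6113,.2667,.10),27.6,10,.4))
f=frame('scene');cv2.imwrite('pics/g15.png',cv2.resize(f['image'][130:230,265:375],None,fx=6,fy=6,interpolation=2)[:,:,::-1])"
```

```text
now [ 0.572  -0.0455  0.1177] yaw -8.82 down [-0.001 -0.    -1.   ] w 0.0497 F [-0.   0.2 -1.8] t 25.15
[[0.07, -0.47, 1.85, -2.2, 0.4], [0.14, -0.47, 1.85, -2.2, 0.4], [0.21, -0.47, 1.84, -2.2, 0.4], [0.28, -0.46, 1.83, -2.2, 0.4], [0.35, -0.47, 1.82, -2.3, 0.4], [0.42, -0.46, 1.8, -2.2, 0.4], [0.49, -0.47, 1.79, -2.3, 0.4], [0.56, -0.46, 1.76, -2.2, 0.4]] [0.6   0.1   0.155] 9.0
[[0.37, 0.55, 1.63, -1.9, 0.4], [0.43, 0.55, 1.62, -1.9, 0.4], [0.48, 0.55, 1.6, -1.9, 0.4], [0.53, 0.55, 1.58, -1.8, 0.4], [0.58, 0.55, 1.57, -1.9, 0.4], [0.63, 0.55, 1.55, -1.8, 0.4], [0.68, 0.55, 1.52, -1.9, 0.4], [0.73, 0.55, 1.5, -1.8, 0.4], [0.78, 0.55, 1.48, -1.9, 0.4], [0.83, 0.54, 1.45, -1.8, 0.4]] [0.6113 0.2667 0.1   ] 27.6
```

View pics/g15.png

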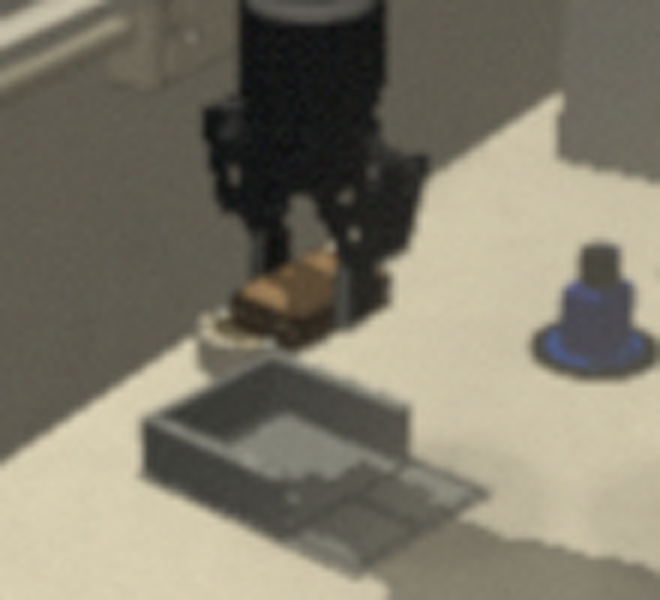

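>>> send_rows(plan=[[0.1,-0.5,1.8,-2.2,0.4],[0.1,-0.5,1.9,-2.2,0.4],[0.2,-0.5,1.8,-2.2,0.4],[0.3,-0.5,1.8,-2.2,0.4],[0.4,-0.5,1.8,-2.2,0.4],[0.4,-0.5,1.8,-2.2,0.4],[0.5,-0.5,1.8,-2.2,0.4],[0.5,-0.5,1.8,-2.2,0.4]])

```text
clock: 26.2
tcp_pos: [0.6006, 0.1009, 0.1586]
orientation: [-1.567, -0.122, 0.122]
contact_force: [0.8, -0.5, -0.9]
grip_width: 0.0495
```

>>> send_rows(plan=[[0.4,0.5,1.6,-1.9,0.4],[0.4,0.5,1.6,-1.9,0.4],[0.5,0.5,1.6,-1.9,0.4],[0.5,0.5,1.6,-1.9,0.4],[0.6,0.5,1.6,-1.9,0.4],[0.6,0.5,1.5,-1.9,0.4],[0.7,0.5,1.5,-1.9,0.4],[0.7,0.5,1.5,-1.9,0.4],[0.8,0.5,1.5,-1.9,0.4],[0.8,0.5,1.4,-1.8,0.4],[0,0,0,0,0.4],[0,0,0,0,0.4]])

```text
clock: 27.7
tcp_pos: [0.612, 0.2647, 0.1082]
orientation: [-1.538, -0.378, 0.379]
contact_force: [0.1, -0.8, -0.8]
grip_width: 0.0496
```

```bash
python3 -c "
from p import *
go(((.6113,.2667,.06),27.6,2,.4))
f=frame('scene');cv2.imwrite('pics/g16.png',cv2.resize(f['image'][170:290,190:310],None,fx=5,fy=5,interpolation=2)[:,:,::-1])"
```

```text
now [0.612  0.2647 0.1082] yaw 27.66 down [ 0.    -0.001 -1.   ] w 0.0496 F [ 0.1 -0.8 -0.8] t 27.7
[[0.01, 2.41, 0.11, 0.0, 0.4], [0.02, 2.41, 0.1, 0.1, 0.4]] [0.6113 0.2667 0.06  ] 27.6
```

View pics/g16.png

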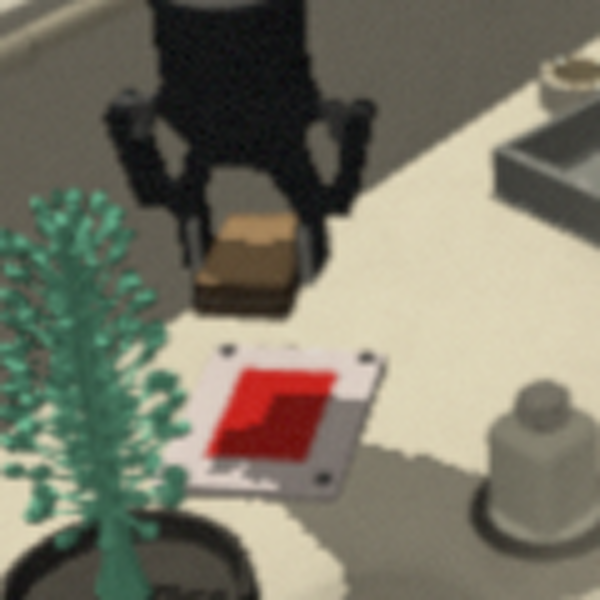

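>>> send_rows(plan=[[0,2.0,0.1,0,0.4],[0,2.0,0.05,0,0.4],[0,2.0,0,0,0.4],[0,1.3,0,0,0.4],[0,0.5,0,0,0.4],[0,0,0,0,0.4],[0,0,0,0,0.4]])

```text
clock: 28.62
tcp_pos: [0.6116, 0.267, 0.031]
orientation: [-1.537, -0.38, 0.378]
contact_force: [0.4, 0.3, -1.4]
grip_width: 0.0493
```

```bash
python3 -c "
from p import *
go(((.6113,.2662,.0228),27.6,1,.4))
f=frame('scene');cv2.imwrite('pics/g17.png',cv2.resize(f['image'][170:290,190:310],None,fx=5,fy=5,interpolation=2)[:,:,::-1])"
```

```text
now [0.6116 0.267  0.031 ] yaw 27.7 down [ 0.001  0.001 -1.   ] w 0.0493 F [ 0.4  0.3 -1.4] t 28.625
[[-0.07, 0.82, -0.06, 0.1, 0.4]] [0.6113 0.2662 0.0228] 27.6
```

View pics/g17.png

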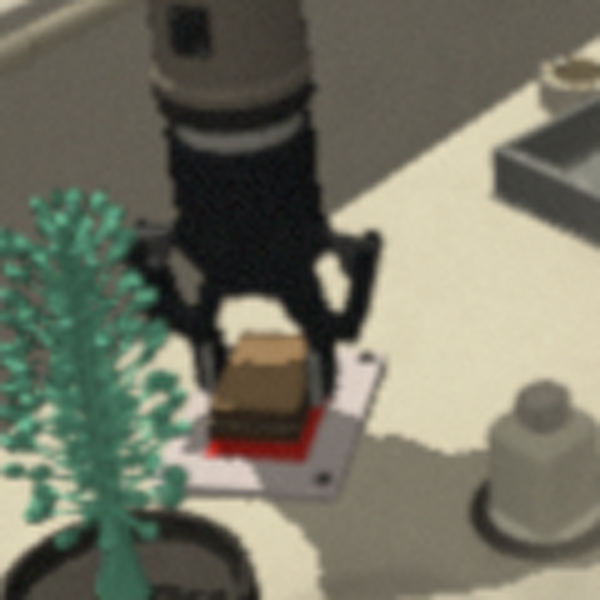

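>>> send_rows(plan=[[0,0.4,0,0,0.4],[0,0.4,0,0,0.4],[0,0,0,0,0.4],[0,0,0,0,0.4]])

```text
clock: 29.18
tcp_pos: [0.6114, 0.2667, 0.0228]
orientation: [-1.538, -0.379, 0.378]
contact_force: [-1.9, -1.2, 5.0]
grip_width: 0.0496
```

```bash
python3 -c "
from p import *
go(((.6113,.2662,.0228),27.6,1,.4))
f=frame('scene');cv2.imwrite('pics/g18.png',cv2.resize(f['image'][220:280,210:280],None,fx=9,fy=9,interpolation=2)[:,:,::-1])"
```

```text
now [0.6114 0.2667 0.0228] yaw 27.69 down [ 0.001 -0.    -1.   ] w 0.0496 F [-1.9 -1.2  5. ] t 29.175
[[-0.03, 0.0, -0.04, 0.1, 0.4]] [0.6113 0.2662 0.0228] 27.6
```

View pics/g18.png

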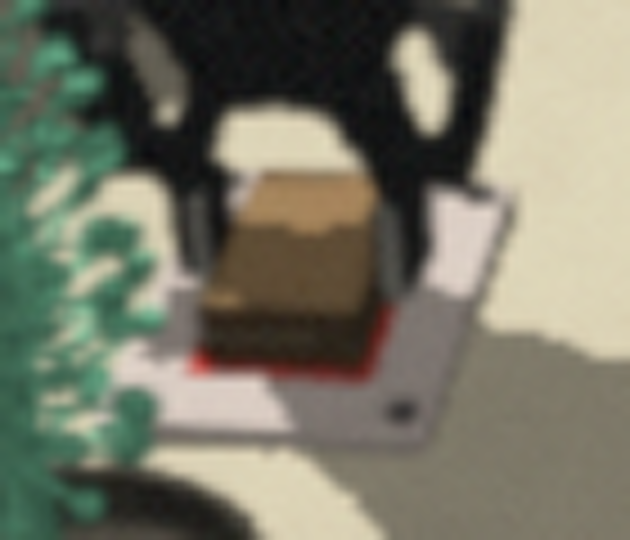

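>>> send_rows(plan=[[0,0,0,0,0.5],[0,0,0,0,0.65],[0,0,0,0,0.8],[0,-1.0,0,0,0.8],[0,-2.0,0,0,0.8],[0,-3.0,0,0,0.8],[0,-4.0,0,0,0.8],[0,-4.0,0,0,0.8]])

```text
clock: 30.22
tcp_pos: [0.6112, 0.2669, 0.1652]
orientation: [-1.537, -0.38, 0.378]
contact_force: [1.2, -0.2, 0.3]
grip_width: 0.0681
```

```bash
python3 -c "
from p import *
go(((.47,.10,.17),-9.3,9,.7))"
```

```text
now [0.6112 0.2669 0.1652] yaw 27.71 down [ 0.001  0.001 -1.   ] w 0.0681 F [ 1.2 -0.2  0.3] t 30.225
[[-2.25, -0.06, -0.91, 4.1, 0.7], [-2.18, -0.06, -1.07, 4.1, 0.7], [-2.1, -0.06, -1.22, 4.1, 0.7], [-2.01, -0.06, -1.37, 4.1, 0.7], [-1.9, -0.05, -1.51, 4.1, 0.7], [-1.79, -0.06, -1.64, 4.1, 0.7], [-1.67, -0.05, -1.77, 4.1, 0.7], [-1.53, -0.06, -1.88, 4.2, 0.7], [-1.39, -0.05, -2.0, 4.1, 0.7]] [0.47 0.1  0.17] -9.3
```

>>> send_rows(plan=[[-2.2,-0.1,-0.9,4.1,0.7],[-2.2,-0.1,-1.1,4.1,0.7],[-2.1,-0.1,-1.2,4.1,0.7],[-2.0,-0.1,-1.4,4.1,0.7],[-1.9,0,-1.5,4.1,0.7],[-1.8,0,-1.6,4.1,0.7],[-1.7,0,-1.8,4.1,0.7],[-1.5,0,-1.9,4.2,0.7],[-1.4,0,-2.0,4.1,0.7],[0,0,0,0,0.7]])

```text
clock: 31.48
tcp_pos: [0.4696, 0.0985, 0.1674]
orientation: [-1.568, 0.127, -0.129]
contact_force: [-0.1, -1.0, -0.7]
grip_width: 0.0598
```

```bash
python3 -c "
from p import *
go(((.4415,.247,.15),-9.3,5,.7))
F=[frame('top') for _ in range(3)]
f=F[0];f['image']=np.mean([x['image'].astype(float) for x in F],0).clip(0,255).astype(np.uint8)
cv2.imwrite('pics/g19.png',cv2.resize(f['image'][165:215,205:265],None,fx=12,fy=12,interpolation=2)[:,:,::-1])
for t in(30,36,42): print('mould',rectfit(f,contour(f,lambda r,g,b:(r-b>t)&(r-g<60),(208,168,260,213)),.030))
print('mould+red',rectfit(f,contour(f,lambda r,g,b:(r-b>40),(205,165,262,215)),.008))"
```

```text
now [0.4696 0.0985 0.1674] yaw -9.37 down [ 0.001 -0.001 -1.   ] w 0.0598 F [-0.1 -1.  -0.7] t 31.475
[[-1.04, 0.34, 2.84, -0.0, 0.7], [-1.04, 0.34, 2.84, -0.0, 0.7], [-1.04, 0.35, 2.84, -0.0, 0.7], [-1.04, 0.34, 2.84, -0.0, 0.7], [-1.03, 0.35, 2.84, -0.1, 0.7]] [0.4415 0.247  0.15  ] -9.3
mould [610.34 255.94 142.37 165.03   1.76 629.99 241.34]
mould [606.96 263.23  57.38  84.96  28.38 607.25 262.46]
mould [606.98 263.15  56.91  84.25  28.47 606.77 262.85]
mould+red [610.83 266.93  57.96  85.54  28.22 610.96 266.13]
```

View pics/g19.png

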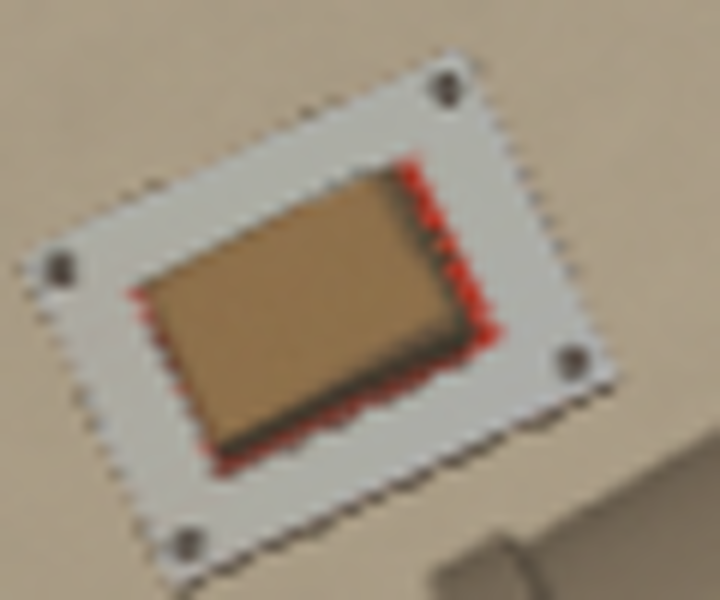

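```bash
cat > ov.py <<'E'
from p import *
F=[frame('top') for _ in range(2)]
f=F[0];f['image']=np.mean([x['image'].astype(float) for x in F],0).clip(0,255).astype(np.uint8)
S=12;x0,y0=205,165
im=cv2.resize(f['image'][y0:215,x0:265],None,fx=S,fy=S,interpolation=2)[:,:,::-1].copy()
def box(cx,cy,yw,a,b,z,col):
    c,s=np.cos(np.radians(yw)),np.sin(np.radians(yw))
    P=[(cx+c*u-s*v,cy+s*u+c*v,z) for u,v in((a,b),(a,-b),(-a,-b),(-a,b))]
    q=((proj(f,P)-[x0,y0]+.5)*S-.5).astype(np.int32);cv2.polylines(im,[q],True,col,1,cv2.LINE_AA)
import sys
cx,cy,yw=map(float,sys.argv[1:4])
box(.6110,.2667,27.7,.028,.0415,.008,(0,255,255))
box(cx,cy,yw,.025,.0385,.030,(255,0,0));box(cx,cy,yw,.025,.0385,.008,(0,255,0))
cv2.imwrite(sys.argv[4],im)
E
python3 ov.py .6112 .2667 27.7 pics/ov1.png
```

```text
(no output)
```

View pics/ov1.png

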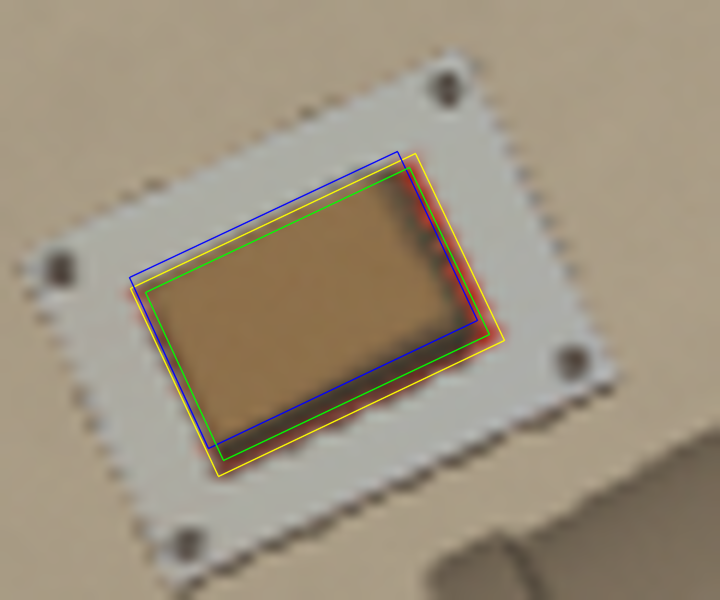

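>>> send_rows(plan=[[-1.0,0.3,2.8,0,0.7],[-1.0,0.3,2.8,0,0.7],[-1.0,0.3,2.8,0,0.7],[-1.0,0.3,2.8,0,0.7],[-1.1,0.3,2.9,0,0.7],[0,0,0,0,0.7],[0,0,0,0,0.7]])

```text
clock: 32.6
tcp_pos: [0.4427, 0.2469, 0.1511]
orientation: [-1.567, 0.127, -0.127]
contact_force: [-0.9, 0.8, -0.7]
grip_width: 0.0596
```

```bash
python3 -c "
from p import *
go(((.4416,.247,.0755),-9.3,4,.7))"
```

```text
now [0.4427 0.2469 0.1511] yaw -9.27 down [-0. -0. -1.] w 0.0596 F [-0.9  0.8 -0.7] t 32.6
[[-0.03, 1.89, -0.0, 0.0, 0.7], [-0.03, 1.89, -0.0, 0.0, 0.7], [-0.02, 1.89, -0.0, 0.0, 0.7], [-0.03, 1.89, -0.01, 0.0, 0.7]] [0.4416 0.247  0.0755] -9.3
```

>>> send_rows(plan=[[-0.1,2.0,0,0,0.7],[0,2.0,0,0,0.7],[0,2.0,0,0,0.7],[0,1.2,0,0,0.7],[0,0.3,0,0,0.7],[0,0,0,0,0.7],[0,0,0,0,0.7]])

```text
clock: 33.48
tcp_pos: [0.442, 0.2473, 0.0769]
orientation: [-1.566, 0.127, -0.128]
contact_force: [-0.2, -0.4, 0.2]
grip_width: 0.0593
```

```bash
python3 -c "
from p import *
go(((.4416,.247,.0755),-9.3,1,.7))"
```

```text
now [0.442  0.2473 0.0769] yaw -9.31 down [ 0.001  0.    -1.   ] w 0.0593 F [-0.2 -0.4  0.2] t 33.475
[[-0.04, 0.14, -0.04, -0.0, 0.7]] [0.4416 0.247  0.0755] -9.3
```

>>> send_rows(plan=[[-0.05,0.1,-0.05,0,0.6],[0,0,0,0,0.5],[0,0,0,0,0.4],[0,0,0,0,0.3],[0,0,0,0,0.15],[0,0,0,0,0.15],[0,0,0,0,0.15]], force=35)

```text
clock: 34.35
tcp_pos: [0.4412, 0.2468, 0.0755]
orientation: [-1.567, 0.127, -0.128]
contact_force: [1.1, -1.0, 4.4]
grip_width: 0.0263
```

```bash
python3 -c "
from p import *
go(((.4416,.247,.156),-9.3,4,.15))"
```

```text
now [0.4412 0.2468 0.0755] yaw -9.31 down [ 0.  0. -1.] w 0.0263 F [ 1.1 -1.   4.4] t 34.35
[[0.01, -2.01, 0.01, -0.0, 0.15], [0.01, -2.01, 0.01, -0.0, 0.15], [0.01, -2.02, 0.0, -0.0, 0.15], [0.01, -2.01, 0.01, -0.0, 0.15]] [0.4416 0.247  0.156 ] -9.3
```

>>> send_rows(plan=[[0,-1.0,0,0,0.15],[0,-2.0,0,0,0.15],[0,-2.0,0,0,0.15],[0,-2.0,0,0,0.15],[0,-1.0,0,0,0.15],[0,0,0,0,0.15]])

```text
clock: 35.1
tcp_pos: [0.4412, 0.2467, 0.1558]
orientation: [-1.567, 0.127, -0.128]
contact_force: [0.1, 0.1, -0.5]
grip_width: 0.0267
```

>>> send_rows(plan=[[0.6,0,-1.2,0,0.15],[1.2,0,-2.4,0,0.15],[1.2,0,-2.4,0,0.15],[1.2,0,-2.4,0,0.15],[1.2,0,-2.4,0,0.15],[1.2,0,-2.4,0,0.15],[1.2,0,-2.4,0,0.15],[1.2,0,-2.4,0,0.15],[1.2,0,-2.4,0,0.15],[1.2,0,-2.4,0,0.15],[0.8,0,-1.2,0,0.15],[0,0,0,0,0.15]])

```text
clock: 36.6
tcp_pos: [0.5225, -0.0109, 0.1547]
orientation: [-1.567, 0.13, -0.128]
contact_force: [-0.5, 0.4, -1.9]
grip_width: 0.0263
```

>>> send_rows(plan=[[0,1,0,0,0.15],[0,1,0,0,0.15],[0,0,0,0,0.15],[0,0,0,0,0.15]])

```text
clock: 37.1
tcp_pos: [0.5226, -0.0094, 0.1352]
orientation: [-1.567, 0.127, -0.127]
contact_force: [-0.5, 0.3, -1.3]
grip_width: 0.0265
```

```bash
python3 -c "
from p import *
go(((.5231,-.0097,.076),-9.3,1,.15))
f=frame('scene');cv2.imwrite('pics/g20.png',cv2.resize(f['image'][130:240,265:385],None,fx=5,fy=5,interpolation=2)[:,:,::-1])"
```

```text
now [ 0.5226 -0.0094  0.1352] yaw -9.26 down [-0.  0. -1.] w 0.0265 F [-0.5  0.3 -1.3] t 37.1
[[0.06, 5.92, -0.02, 0.0, 0.15]] [ 0.5231 -0.0097  0.076 ] -9.3
```

View pics/g20.png

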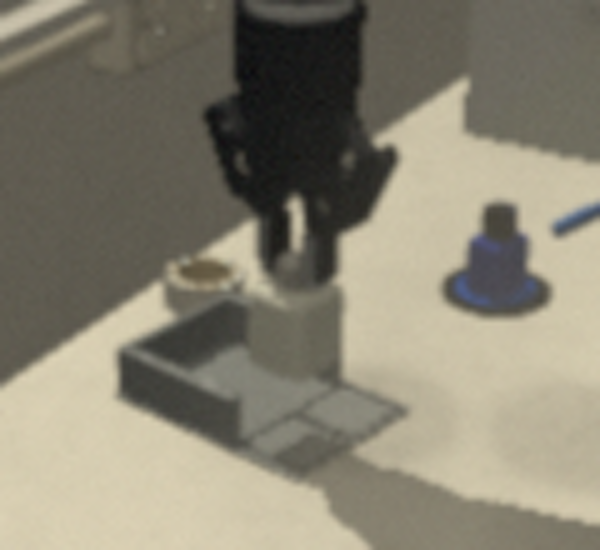

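>>> send_rows(plan=[[0.05,1.5,0,0,0.15],[0,2.0,0,0,0.15],[0,1.2,0,0,0.15],[0,0.8,0,0,0.15],[0,0.2,0,0,0.15],[0,0,0,0,0.15],[0,0,0,0,0.15]])

```text
clock: 38.02
tcp_pos: [0.5235, -0.0099, 0.0788]
orientation: [-1.567, 0.127, -0.128]
contact_force: [0.2, -0.0, -1.1]
grip_width: 0.0261
```

```bash
python3 -c "
from p import *
go(((.5231,-.0097,.0755),-9.3,1,.15))"
```

```text
now [ 0.5235 -0.0099  0.0788] yaw -9.31 down [ 0.001 -0.    -1.   ] w 0.0261 F [ 0.2 -0.  -1.1] t 38.025
[[-0.04, 0.33, 0.01, -0.0, 0.15]] [ 0.5231 -0.0097  0.0755] -9.3
```

>>> send_rows(plan=[[0,0.2,0,0,0.15],[0,0.1,0,0,0.15],[0,0,0,0,0.15],[0,0,0,0,0.15],[0,0,0,0,0.3],[0,0,0,0,0.5],[0,0,0,0,0.5]])

```text
clock: 38.9
tcp_pos: [0.5229, -0.0099, 0.0751]
orientation: [-1.567, 0.128, -0.127]
contact_force: [-0.1, 0.2, -0.5]
grip_width: 0.0427
```

>>> send_rows(plan=[[0,-1.5,0,0,0.6],[0,-3,0,0,0.7],[0,-3,0,0,0.7],[0,-2,0,0,0.7],[0,0,0,0,0.7],[0.2,0,-2,0,0.7],[0.4,0,-4,0,0.7],[0.4,0,-4,0,0.7],[0.4,0,-4,0,0.7],[0.4,0,-4,0,0.7],[0.4,0,-4,0,0.7],[0.4,0,-3,0,0.7]])

```text
clock: 40.4
tcp_pos: [0.5073, -0.2627, 0.1695]
orientation: [-1.567, 0.13, -0.128]
contact_force: [0.9, 1.1, -0.5]
grip_width: 0.0597
```

>>> send_rows(plan=[[0,0,0,0,0.7],[0,0,0,0,0.7]])

```text
clock: 40.65
tcp_pos: [0.5081, -0.2598, 0.1697]
orientation: [-1.566, 0.128, -0.126]
contact_force: [0.8, 0.4, -0.7]
grip_width: 0.0601
```

```bash
python3 -c "
from p import *
go(((.5116,-.2735,.09),-9.3,3,.7))
f=frame('top');cv2.imwrite('pics/g21.png',cv2.resize(f['image'][206:236,304:346],None,fx=18,fy=18,interpolation=2)[:,:,::-1])"
```

```text
now [ 0.5081 -0.2598  0.1697] yaw -9.26 down [-0.001  0.001 -1.   ] w 0.0601 F [ 0.8  0.4 -0.7] t 40.65
[[0.19, 2.66, -0.43, 0.0, 0.7], [0.19, 2.66, -0.44, 0.0, 0.7], [0.19, 2.65, -0.43, 0.0, 0.7]] [ 0.5116 -0.2735  0.09  ] -9.3
```

View pics/g21.png

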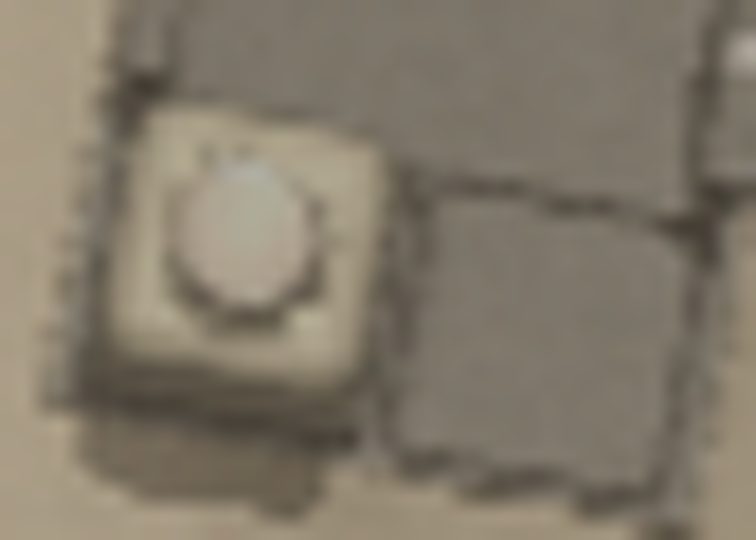

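White is back pixel-for-pixel as at start (cap at 247,235 in the crop both times). Now blue.

>>> send_rows(plan=[[0.2,2.0,-0.4,0,0.7],[0.2,2.0,-0.5,0,0.7],[0.2,2.0,-0.4,0,0.7],[0,2.0,0,0,0.7],[0,0,0,0,0.7],[0,0,0,0,0.7]])

```text
clock: 41.45
tcp_pos: [0.5125, -0.2745, 0.0905]
orientation: [-1.567, 0.127, -0.128]
contact_force: [1.2, 0.1, 0.4]
grip_width: 0.0593
```

```bash
python3 -c "
from p import *
go(((.5115,-.2734,.062),-9.3,1,.7))
f=frame('scene');cv2.imwrite('pics/g22.png',cv2.resize(f['image'][100:210,300:420],None,fx=5,fy=5,interpolation=2)[:,:,::-1])"
```

```text
now [ 0.5125 -0.2745  0.0905] yaw -9.28 down [ 0.  0. -1.] w 0.0593 F [1.2 0.1 0.4] t 41.45
[[-0.12, 2.85, 0.09, 0.0, 0.7]] [ 0.5115 -0.2734  0.062 ] -9.3
```

View pics/g22.png

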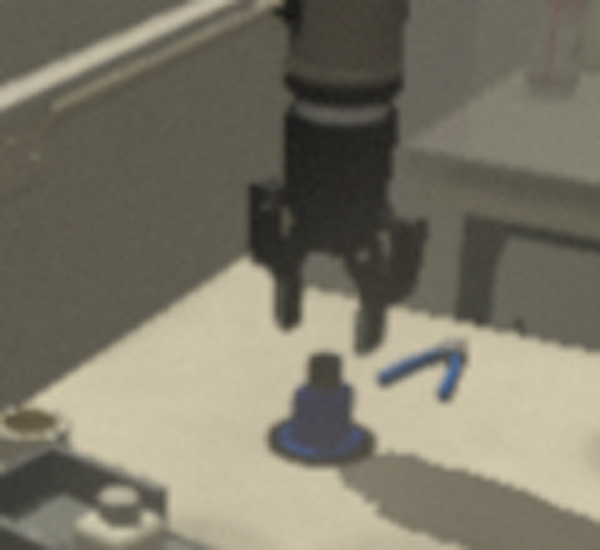

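>>> send_rows(plan=[[-0.1,1.5,0.1,0,0.7],[0,1.0,0,0,0.7],[0,0.35,0,0,0.7],[0,0,0,0,0.7],[0,0,0,0,0.7]])

```text
clock: 42.12
tcp_pos: [0.5116, -0.2736, 0.062]
orientation: [-1.567, 0.127, -0.128]
contact_force: [-0.4, -0.7, 1.1]
grip_width: 0.0598
```

```bash
python3 -c "
from p import *
go(((.5115,-.2734,.062),-9.3,1,.7))"
```

```text
now [ 0.5116 -0.2736  0.062 ] yaw -9.31 down [ 0. -0. -1.] w 0.0598 F [-0.4 -0.7  1.1] t 42.125
[[-0.01, 0.0, 0.01, -0.0, 0.7]] [ 0.5115 -0.2734  0.062 ] -9.3
```

>>> send_rows(plan=[[0,0,0,0,0.6],[0,0,0,0,0.5],[0,0,0,0,0.4],[0,0,0,0,0.3],[0,0,0,0,0.1],[0,0,0,0,0.1],[0,0,0,0,0.1]], force=30)

```text
clock: 43.0
tcp_pos: [0.5115, -0.2736, 0.062]
orientation: [-1.567, 0.127, -0.128]
contact_force: [0.4, 0.0, 2.4]
grip_width: 0.0248
```

>>> send_rows(plan=[[0,-1.0,0,0,0.1],[0,-2.0,0,0,0.1],[0,-2.0,0,0,0.1],[0,-2.0,0,0,0.1],[0,-2.0,0,0,0.1],[0,0,0,0,0.1]])

```text
clock: 43.75
tcp_pos: [0.5125, -0.274, 0.154]
orientation: [-1.569, 0.125, -0.131]
contact_force: [-0.4, -0.6, -1.1]
grip_width: 0.0246
```

```bash
python3 -c "
from p import *
go(((.5143,-.0635,.152),-9.3,8,.1))"
```

```text
now [ 0.5125 -0.274   0.154 ] yaw -9.32 down [ 0.003 -0.002 -1.   ] w 0.0246 F [-0.4 -0.6 -1.1] t 43.75
[[-0.4, 0.02, 2.6, -0.0, 0.1], [-0.4, 0.02, 2.6, -0.0, 0.1], [-0.41, 0.02, 2.6, -0.0, 0.1], [-0.4, 0.02, 2.6, -0.0, 0.1], [-0.41, 0.02, 2.6, -0.0, 0.1], [-0.4, 0.02, 2.6, -0.0, 0.1], [-0.41, 0.02, 2.6, -0.0, 0.1], [-0.4, 0.03, 2.6, -0.0, 0.1]] [ 0.5143 -0.0635  0.152 ] -9.3
```

>>> send_rows(plan=[[-0.2,0,1.3,0,0.1],[-0.4,0,2.6,0,0.1],[-0.4,0,2.6,0,0.1],[-0.4,0,2.6,0,0.1],[-0.4,0,2.6,0,0.1],[-0.4,0,2.6,0,0.1],[-0.4,0,2.6,0,0.1],[-0.4,0,2.6,0,0.1],[-0.1,0,1.3,0,0.1],[0,0,0,0,0.1],[0,0,0,0,0.1],[0,0,0,0,0.1]])

```text
clock: 45.25
tcp_pos: [0.5142, -0.0644, 0.1516]
orientation: [-1.567, 0.129, -0.129]
contact_force: [-0.1, 0.2, -0.4]
grip_width: 0.025
```

```bash
python3 -c "
from p import *
go(((.5143,-.0635,.10),-9.3,1,.1))"
```

```text
now [ 0.5142 -0.0644  0.1516] yaw -9.41 down [-0. -0. -1.] w 0.025 F [-0.1  0.2 -0.4] t 45.25
[[-0.01, 5.16, 0.09, -0.1, 0.1]] [ 0.5143 -0.0635  0.1   ] -9.3
```

>>> send_rows(plan=[[0,1.5,0.1,0,0.1],[0,2.0,0,0,0.1],[0,2.0,0,0,0.1],[0,1.5,0,0,0.1],[0,1.0,0,0,0.1],[0,0.5,0,0,0.1],[0,0,0,0,0.1],[0,0,0,0,0.1]])

```text
clock: 46.25
tcp_pos: [0.515, -0.0622, 0.0673]
orientation: [-1.567, 0.127, -0.128]
contact_force: [0.2, 0.7, -1.0]
grip_width: 0.0246
```

```bash
python3 -c "
from p import *
go(((.5143,-.0635,.062),-9.3,1,.1))
f=frame('scene');cv2.imwrite('pics/g23.png',cv2.resize(f['image'][130:240,265:385],None,fx=5,fy=5,interpolation=2)[:,:,::-1])"
```

```text
now [ 0.515  -0.0622  0.0673] yaw -9.31 down [ 0.001 -0.    -1.   ] w 0.0246 F [ 0.2  0.7 -1. ] t 46.25
[[-0.05, 0.53, -0.14, -0.0, 0.1]] [ 0.5142 -0.0635  0.062 ] -9.3
```

View pics/g23.png

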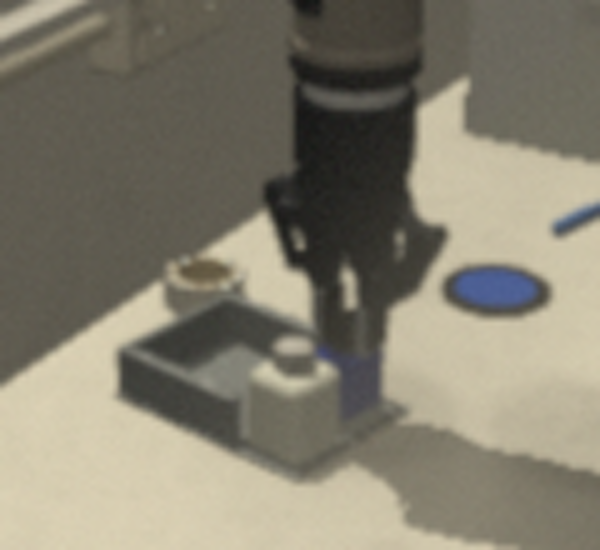

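>>> send_rows(plan=[[-0.05,0.3,-0.1,0,0.1],[0,0.2,0,0,0.1],[0,0,0,0,0.1],[0,0,0,0,0.1]])

```text
clock: 46.8
tcp_pos: [0.5139, -0.0633, 0.0619]
orientation: [-1.567, 0.128, -0.128]
contact_force: [-2.1, -0.9, 2.4]
grip_width: 0.0247
```

```bash
python3 -c "
from p import *
go(((.5143,-.0635,.062),-9.3,1,.1))"
```

```text
now [ 0.5139 -0.0633  0.0619] yaw -9.31 down [ 0. -0. -1.] w 0.0247 F [-2.1 -0.9  2.4] t 46.8
[[0.04, -0.01, -0.01, -0.0, 0.1]] [ 0.5143 -0.0635  0.062 ] -9.3
```

Release, rise, and go clear to the front-left so both cameras see everything.

>>> send_rows(plan=[[0,0,0,0,0.3],[0,0,0,0,0.5],[0,0,0,0,0.5],[0,-1.5,0,0,0.6],[0,-3,0,0,0.7],[0,-3,0,0,0.7],[0,-4,0,0,0.7],[0,0,-3,0,0.7],[0,0,-4,0,0.7],[0,0,-4,0,0.7],[0,0,-4,0,0.7],[0,0,0,0,0.7]])

```text
clock: 48.3
tcp_pos: [0.4886, -0.2149, 0.1776]
orientation: [-1.568, 0.132, -0.132]
contact_force: [0.3, 0.0, -1.3]
grip_width: 0.0597
```

```bash
python3 -c "
from p import *
go(((.5143,-.0635,.062),-9.3,1,.1))
f=frame('top');s=frame('scene')
cv2.imwrite('pics/f1.png',cv2.resize(f['image'][206:236,304:346],None,fx=18,fy=18,interpolation=2)[:,:,::-1])
cv2.imwrite('pics/f2.png',f['image'][:,:,::-1]);cv2.imwrite('pics/f3.png',s['image'][:,:,::-1])"
python3 ov.py .6112 .2667 27.7 pics/ov2.png
```

```text
now [ 0.4886 -0.2149  0.1776] yaw -9.65 down [ 0.    -0.002 -1.   ] w 0.0597 F [ 0.3  0.  -1.3] t 48.3
[[-0.01, 11.53, 15.37, -0.3, 0.1]] [ 0.5143 -0.0635  0.062 ] -9.3
```

View pics/f1.png

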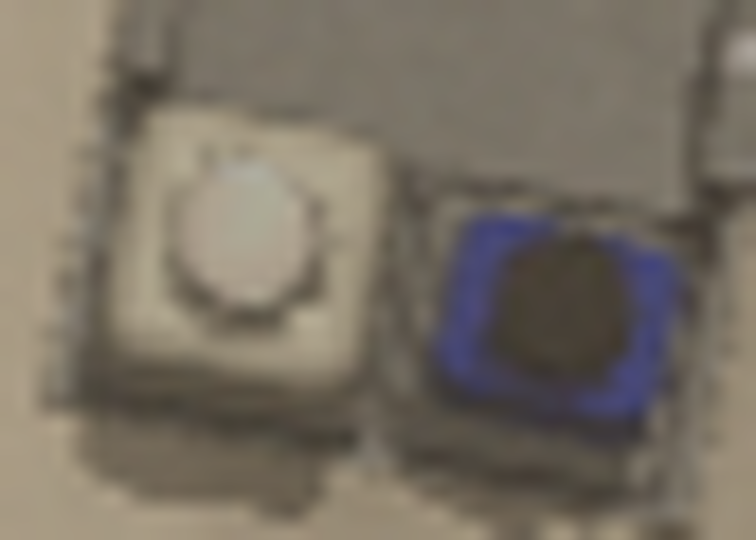

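View pics/f2.png

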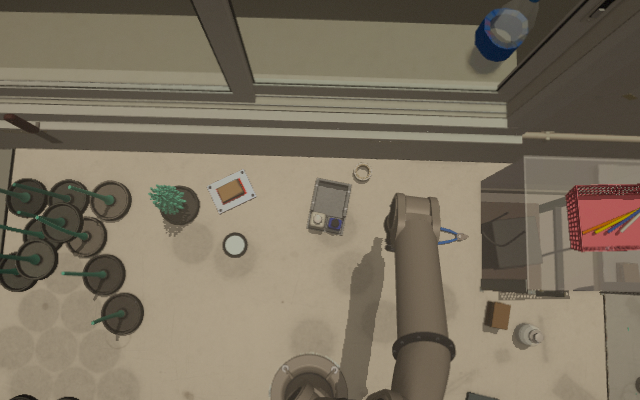

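View pics/f3.png

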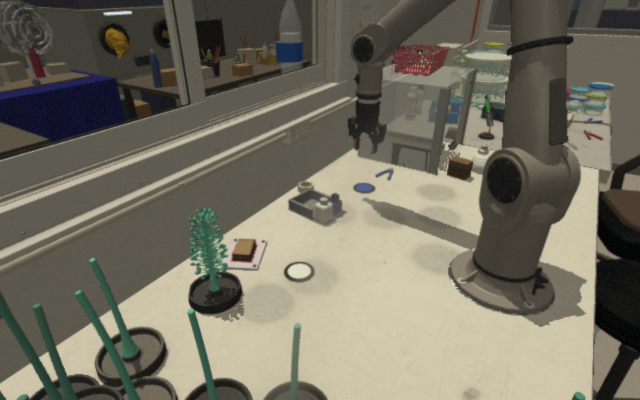

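View pics/ov2.png

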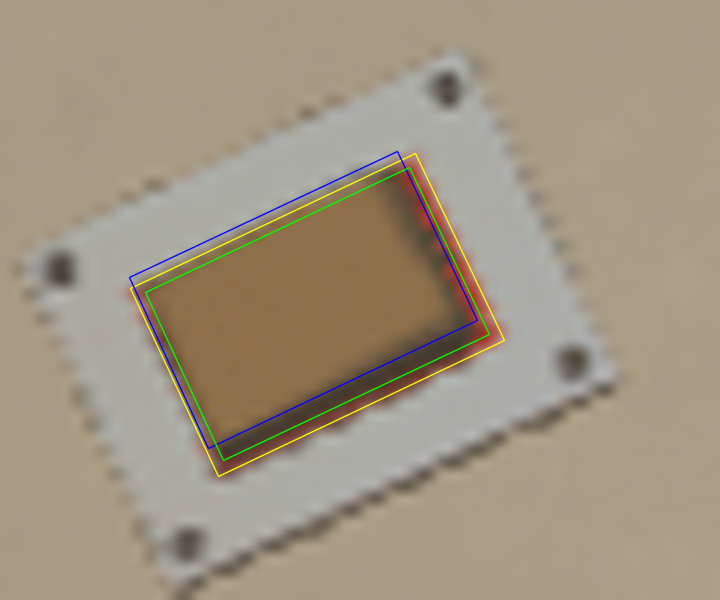

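>>> send_rows(plan=[[0,0,0,0,0.7],[0,0,0,0,0.7],[0,0,0,0,0.7]])

```text
clock: 48.88
tcp_pos: [0.4897, -0.2108, 0.1768]
orientation: [-1.567, 0.127, -0.127]
contact_force: [1.0, -0.5, -0.1]
grip_width: 0.0598
```

```bash
python3 -c "
from bench import r
print(r.hand_in(), r.get_obs()['clock'])"
```

```text
the job is handed in; nothing more can be done
the job is handed in; nothing more can be done
```

I set the blue bottle and then the white one on the coasters of their own colours. Then I laid the mould flat on the red patch, and put the white and then the blue bottle back on their seats. The job was handed in at about 49 s on the clock.

**Bottles:** In the last top view both caps and bodies sit at the same pixel positions as at the start, to less than about 1 px (3 mm). Both stand upright. While on its coaster, the blue bottle measured about 2.5 mm from the middle. I checked the white one on its coaster only by eye, in the scene view.

**Mould:** The outline overlay shows it about 1 to 2 mm from the patch centre and lined up with it to about 1°. Red shows on the sides the camera can see. An automatic colour fit of the mould's edges came out up to 5 mm off, because red got into its mask and because the edges are dark. I went by the overlay instead.

**Other checks:**
- **Camera agreement:** The two cameras disagreed by 3 to 7 mm on some early points, namely the patch and the white cap. I relied on the top view, which matched the arm to about 1 mm.
- **Bystanders:** The tree, the tape and the cutters look unmoved, though the arm partly covers the cutters in the last top picture.
- **Forces:** The tool force stayed below about 6 N in every reading.

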